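# Stand the tipped glaze bottles back in the rack

### The arm

A 6-joint arm with a two-finger parallel gripper is mounted at the origin on the work surface; the furniture and walls round the work are solid. World frame = base frame: x ahead of the robot, y to its left, z up, the work surface at z = 0. Lengths are in m, angles in rad, forces in N, time in s.
With the tool pointing down it reaches from about 0.425 to 0.925 m from the base axis. Payload 12.5 kg.
Tool frame: the origin (TCP) lies on the centre line of the jaws, within the pads' length; the fingertips stand 19 mm ahead of it and the grasp point (between the pads) is the TCP (env.tip_reach is the distance from the TCP to the fingertips, in m); y points along the fingers, x is the direction in which the jaws open and shut, and the axes are right-handed (so a half turn about y gives the same grasp; the last joint's range is limited). The gripper opens to 85 mm and grips with 20 to 120 N. Pads are 22 mm wide; open, the fingers measure 114 mm over their backs; the gripper's body (76 mm by 85 mm) begins 54 mm behind the grasp point. The pads swing forward as they close: fully open they stand 13 mm farther back than shut.
Start: joints at [-1.257, 0.491, 1.559, -0, 1.092, -0.106], TCP at [0.255, -0.571, 0.25] pointing down, gripper open.
Joint ranges: [-3.1, 3.1], [-0.84, 2.19], [0.05, 2.79], [-1.13, 4.28], [0.06, 2.93], [-2.69, 2.69]. Speed limits (rad/s): [2.22, 2.22, 2.79, 3.14, 3.14, 3.14].

### API

Orientations are given as a unit quaternion [w, x, y, z].
In Python, from plant import env gives the robot as it stands.
- The arm moves only by the tool apply_moves, never from a script. Its argument "series" is a list that holds one entry, the list of rows, each a list of 7 numbers: the shift along the tool's x, y, z in m, then the turn, a rotation vector about the tool's x, y, z in degrees, then the closure in counts, from 0 (fully open) to 255 (shut). A call has 1 to 5 rows; each row shifts and turns the pose as measured when the row begins, along the tool's axes as they then stand; what a row does not reach is not made up. A row lasts 1/8 s, in which the tool goes at most 62.5 mm and 10.7 degrees, less where a joint would pass 70% of its speed; a pose out of reach is approached as far as the arm can. A call is refused whole if a number of a shift passes 0.0625 or a number of a turn 10.7, either way. A call with a gripper value outside its range is refused whole. The fingers move at their own pace and stop on an object; "force" is the grip in N (left out, the last holds). Time passes only in rows, so rows that do not move let the fingers close. It gives the time, the measured TCP pose, the force and the opening at its end, in the units of the state.
- env.observe(): the state, without advancing time (a new reading comes with each control period).
- env.camera(name): name is "side" or "top" or "wrist"; returns (picture, depth): 420x560x3 uint8, red, green, blue; 420x560 float32, m along the optical axis (not along the pixel's ray), 0 where there is no reading.
- env.camera_info(name): a dict with "vfov" (degrees; the focal length in pixels is half the picture's height over the tangent of half this angle, whatever the lens; pixels are square), "cx", "cy" (the principal point, pixels), "cam_to_world" (4x4, takes a point from camera to world coordinates). Camera axes: x right, y down, z forward; pixel columns grow to the right and rows downward; lengths in m; the calibration is good to about 2 mm. A picture is of the moment at which its call begins: read the wrist's pose just before it. camera_info takes no time and is no camera call; for the wrist camera it gives the pose at the moment of the call.
- env.close_job(): hands the job in, once; it reports no verdict.
The state is a dict: "time_s": time; "qpos": joint angles; "joint_vel": joint speeds; "tau": joint torques, N m; "tool_pos": TCP position; "ee_rot": TCP orientation; "contact_force": force on the tool from outside, world axes, zero at the start; "moment": the same for the moment, N m; "opening": finger opening in m.
Only numpy, scipy, OpenCV 4.12 (cv2) and the standard library are available. Lean on these libraries where they do the work, as an engineer would, in place of code of your own. Each camera call takes 0.05 s, during which the arm holds its last target.

### The job

Two glaze bottles have toppled: one lies along the lane at the end of the low wooden rack, the other has fallen off and lies on the table in front. Stand both upright, nozzle up, on the rack's lane: one in the empty gap between the standing bottles, one at the end where the toppled one lies now. Leave the three standing bottles standing where they are, and the cups and the tile in place.

Things in the scene. Friction and masses are not known exactly. Their poses are not given: they have to be found in the camera images.
- rack: Fixed wooden rack, 58 x 400 x 52 mm. Origin: centre of underside; z up, y along the lane, x across. Lane floor 40 mm above the origin, 46 mm wide between lips 6 mm thick and 4 mm high; at each end a 10 mm thick stop, 12 mm high. Along y: bottles stand at about +160, +102 and -28 mm; the empty gap is centred near +37 mm; the end place runs from -60 to -170 mm.
- tipped_lane: Squeeze bottle, 87 mm tall: round body 34 mm across and 61 mm tall, then a nozzle 20 mm across. Origin at the centre of its underside, z axis from underside to nozzle. About 0.1 kg. Starts lying in the rack's lane, along it, its underside towards the nearest standing bottle and its nozzle towards the rack's -y end; its axis is 17 mm above the lane floor.
- tipped_table: Squeeze bottle, 87 mm tall: round body 34 mm across and 61 mm tall, then a nozzle 20 mm across. Origin at the centre of its underside, z axis from underside to nozzle. About 0.1 kg. Starts lying on the table in front of the rack, its nozzle roughly towards the robot; its axis is 17 mm above the table.
- stand_a: Squeeze bottle, 87 mm tall: round body 34 mm across and 61 mm tall, then a nozzle 20 mm across. Origin at the centre of its underside, z axis from underside to nozzle. About 0.1 kg. Stands in the lane at its +y end.
- stand_b: Squeeze bottle, 87 mm tall: round body 34 mm across and 61 mm tall, then a nozzle 20 mm across. Origin at the centre of its underside, z axis from underside to nozzle. About 0.1 kg. Stands in the lane, on the +y side of the empty gap.
- stand_c: Squeeze bottle, 87 mm tall: round body 34 mm across and 61 mm tall, then a nozzle 20 mm across. Origin at the centre of its underside, z axis from underside to nozzle. About 0.1 kg. Stands in the lane, between the empty gap and the end place.
- cup: Small terracotta cup, 56 mm across and 58 mm tall, on the table to the robot's right. Origin at the centre of its underside. Bystander.
- cup_big: Small pale cup, 62 mm across and 58 mm tall, on the table to the robot's left. Origin at the centre of its underside. Bystander.
- tile: Flat pale test tile, 46 x 46 x 9 mm, on the table near the robot's left. Origin at the centre of its underside. Bystander.
Things that resemble listed ones, but are neither listed nor needed, are in the scene too. Leave any white look-alike of the stand_c alone.

How it is judged:
At the end, for the whole second after the job is handed in: Both tipped bottles at rest, nozzle up within 0.12 rad, on the lane floor within 9 mm of its centre line: one at rack y 0 to 75 mm, one at -180 to -55 mm. Standing bottles upright within 0.12 rad and within 15 mm of their start; cups and tile within 30 mm (angle between each of tipped_lane, tipped_table, stand_a, stand_b, stand_c's own z axis and vertical below 0.12 rad and x of tipped_lane in the frame of rack between -0.009 and 0.009 m and z of tipped_lane in the frame of rack between 0.037 and 0.0425 m and linear speed of each of tipped_lane, tipped_table below 0.02 m/s and angular speed of each of tipped_lane, tipped_table below 0.2 rad/s and x of tipped_table in the frame of rack between -0.009 and 0.009 m and z of tipped_table in the frame of rack between 0.037 and 0.0425 m and ((y of tipped_table in the frame of rack between 0 and 0.075 m and y of tipped_lane in the frame of rack between -0.18 and -0.055 m) or (y of tipped_lane in the frame of rack between 0 and 0.075 m and y of tipped_table in the frame of rack between -0.18 and -0.055 m)) and distance of each of stand_a, stand_b, stand_c from where it was at the start of the episode below 0.015 m and distance of each of cup, cup_big, tile from where it was at the start of the episode below 0.03 m); the robot touches nothing.
It fails at once if a standing bottle was knocked over (angle between any of stand_a, stand_b, stand_c's own z axis and vertical above 0.5 rad).
It also fails if it takes over 64 s, if anything falls off the work surface, if the arm or the gripper's body presses on something with over 40 N, if the wrist force passes 120 N, or if a joint passes its speed limit or range.

## Working session

There is one attempt and no reset: what is moved stays moved. The work goes in short steps, Python scripts to look and compute and a tool call to move; the robot and the scene stay as the last step left them, time stands still between calls to the robot, and variables do not carry over. Pictures are saved under pics/ and viewed, and the job is handed in when it is done.

Besides the shell and the picture viewer there is one more tool, called after ">>>" as a command line: name --argument value ..., lists and objects as JSON in quotes. apply_moves: Moves the arm, as the interface text tells. Its arguments: {"type":"object","properties":{"series":{"type":"array"},"force":{"type":"number"}},"required":["series"]}

```bash
ls; mkdir -p pics; python3 - <<'E'
from plant import env
import cv2
print(env.observe())
for n in ["side","top","wrist"]:
    i=env.camera_info(n);print(n,i)
    p,d=env.camera(n)
    cv2.imwrite(f"pics/{n}0.png",p[:,:,::-1])
    import numpy as np
    np.savez(f"pics/{n}0.npz",p=p,d=d,T=i["cam_to_world"])
E
```

```text
pics
{'time_s': 0.0, 'qpos': array([-1.25659557e+00,  4.91562743e-01,  1.55947503e+00, -2.13425867e-05,
        1.09169550e+00, -1.05624503e-01]), 'joint_vel': array([ 0.00057544,  0.00161233, -0.00037888, -0.00115578,  0.00056806,
        0.00355093]), 'tau': array([-1.79729548e-03, -6.18455887e+01, -2.61594433e+01, -2.52577629e-04,
        3.99729121e-03,  3.90009475e-06]), 'tool_pos': array([ 0.25468624, -0.57051782,  0.24971694]), 'ee_rot': array([ 0.5934623 , -0.59296487,  0.38515186, -0.38451685]), 'contact_force': array([ 1.01351678, -0.56687702, -0.02903585]), 'moment': array([ 0.07409413, -0.00756424,  0.04263187]), 'opening': 0.0854876497095581}
side {'vfov': 56.95309498612312, 'cx': 276.1437633043993, 'cy': 201.4657444868407, 'cam_to_world': array([[-0.98124266, -0.12435672,  0.14730326,  0.35739456],
       [-0.19260964,  0.60063247, -0.7759782 ,  0.65709353],
       [ 0.00802298, -0.78979494, -0.6133185 ,  0.59008414],
       [ 0.        ,  0.        ,  0.        ,  1.        ]])}
top {'vfov': 47.80928084960625, 'cx': 282.32879602317075, 'cy': 206.69958593366778, 'cam_to_world': array([[-1.51448886e-02, -9.96398716e-01,  8.34279970e-02,
         4.14181179e-01],
       [-9.99881950e-01,  1.53083070e-02,  1.31942102e-03,
        -1.86606067e-04],
       [-2.59181079e-03, -8.33981659e-02, -9.96512934e-01,
         1.16108740e+00],
       [ 0.00000000e+00,  0.00000000e+00,  0.00000000e+00,
         1.00000000e+00]])}
wrist {'vfov': 62.08763824739281, 'cx': 280.0405307329206, 'cy': 206.96352401685425, 'cam_to_world': array([[ 4.07902218e-01, -8.76494819e-01, -2.55680688e-01,
         3.19718781e-01],
       [-9.13025600e-01, -3.91639497e-01, -1.14029641e-01,
        -5.41795014e-01],
       [-1.88266333e-04,  2.79955957e-01, -9.60012826e-01,
         3.72393007e-01],
       [ 0.00000000e+00,  0.00000000e+00,  0.00000000e+00,
         1.00000000e+00]])}
```

View pics/side0.png

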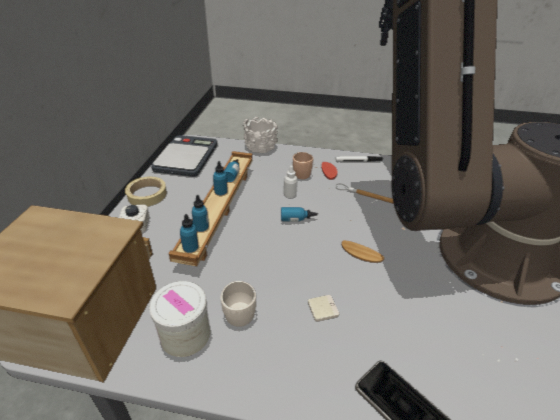

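View pics/top0.png

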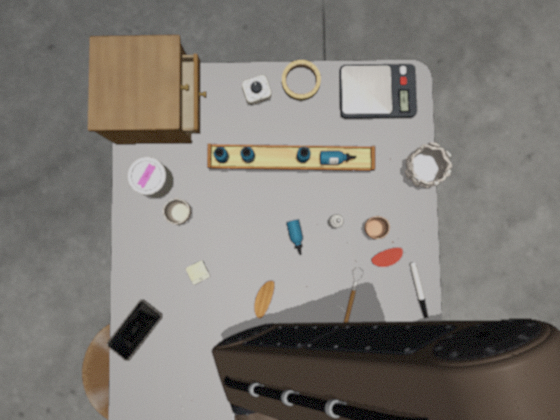

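View pics/wrist0.png

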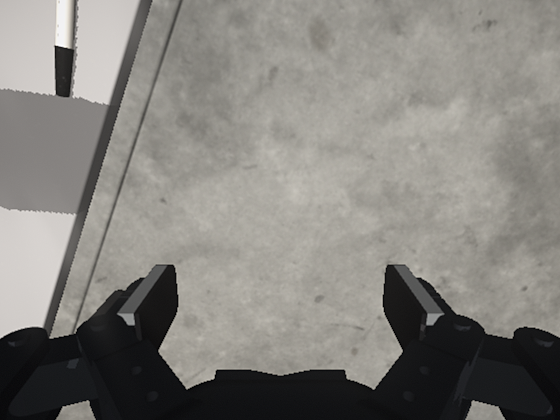

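The scene is clear enough. The tipped lane bottle is at top (335,157) and the tipped table bottle at top (295,235). The standing bottles are at top (221,154), (248,154) and (303,155). The white look-alikes are at top (336,221) and (257,88), and I'll leave those alone. Next I measure.

```bash
cat > h.py <<'E'
import numpy as np, cv2
from plant import env
from scipy.spatial.transform import Rotation as R
def ray(n,uv,T=None):
    i=env.camera_info(n); T=i["cam_to_world"] if T is None else T
    f=210/np.tan(np.radians(i["vfov"]/2))
    uv=np.atleast_2d(np.array(uv,float))
    c=np.c_[(uv[:,0]-i["cx"])/f,(uv[:,1]-i["cy"])/f,np.ones(len(uv))]
    return T[:3,3],c@T[:3,:3].T
def plane(n,uv,z,T=None):
    o,d=ray(n,uv,T); s=(z-o[2])/d[:,2]
    return o+s[:,None]*d
def proj(n,P):
    i=env.camera_info(n);T=i["cam_to_world"];f=210/np.tan(np.radians(i["vfov"]/2))
    c=(np.atleast_2d(P)-T[:3,3])@T[:3,:3]
    return np.c_[c[:,0]/c[:,2]*f+i["cx"],c[:,1]/c[:,2]*f+i["cy"]]
def tool():
    o=env.observe(); q=o["ee_rot"]
    return o,o["tool_pos"],R.from_quat([q[1],q[2],q[3],q[0]])
E
python3 - <<'E'
from h import *
o,p,r=tool(); print("tool axes x,y,z cols\n",r.as_matrix().round(3))
z=np.load("pics/top0.npz");p=z["p"];d=z["d"]
hsv=cv2.cvtColor(p,cv2.COLOR_RGB2HSV)
blue=cv2.inRange(hsv,(90,80,30),(115,255,255))
blue[300:]=0
n,l,s,c=cv2.connectedComponentsWithStats(blue)
for i in range(1,n):
    if s[i,4]>20:
        m=(l==i).astype(np.uint8);ys,xs=np.nonzero(m)
        (cx,cy),(w,h),a=cv2.minAreaRect(np.c_[xs,ys].astype(np.float32))
        pp=np.c_[xs,ys]-c[i]; u=np.linalg.svd(pp,full_matrices=False)[2][0]
        print(s[i],c[i].round(1),(cx,cy,w,h,a),u.round(3))
wood=cv2.inRange(hsv,(8,60,80),(30,255,255)); wood[:130]=0;wood[185:]=0;wood[:,:203]=0;wood[:,385:]=0
ys,xs=np.nonzero(wood);print(cv2.minAreaRect(np.c_[xs,ys].astype(np.float32)),xs.min(),xs.max(),ys.min(),ys.max())
b=cv2.boxPoints(cv2.minAreaRect(np.c_[xs,ys].astype(np.float32)))
print(b, plane("top",b,0.048).round(4), plane("top",b,.048).mean(0))
def crop(x0,x1,y0,y1,k,f): cv2.imwrite(f,cv2.resize(p[y0:y1,x0:x1,::-1],None,fx=k,fy=k,interpolation=cv2.INTER_NEAREST))
crop(200,390,135,265,4,"pics/topcrop.png")
z=np.load("pics/side0.npz");p=z["p"]
crop(170,330,140,260,5,"pics/sidecrop.png")
E
```

```text
tool axes x,y,z cols
 [[ 0.408 -0.     0.913]
 [-0.913  0.001  0.408]
 [-0.001 -1.     0.   ]]
[214 148  13  14  91] [221.3 155.8] (221.14633178710938, 155.18292236328125, 12.65007495880127, 11.244510650634766, 51.34019088745117) [-0.584  0.812]
[241 148  13  13  86] [247.7 155.3] (247.54409790039062, 154.57351684570312, 11.833402633666992, 11.3189058303833, 59.036251068115234) [ 0.919 -0.393]
[298 148  12  14  86] [302.5 155.9] (302.8000183105469, 155.1000213623047, 11.067971229553223, 12.332881927490234, 18.434947967529297) [0.813 0.582]
[321 152  26  12 206] [331.8 156.4] (333.5, 157.5, 11.0, 25.0, 90.0) [ 0.998 -0.056]
[287 220  15  26 274] [294.7 231.8] (294.92352294921875, 232.90586853027344, 25.3808650970459, 12.039642333984375, 77.47119140625) [0.236 0.972]
((290.5127868652344, 157.0994873046875), (167.26687622070312, 24.564905166625977), 0.812651515007019) 207 374 144 170
[[206.71356 168.19453]
 [207.06195 143.6321 ]
 [374.312   146.00444]
 [373.96362 170.56688]] [[ 0.6019  0.1794  0.048 ]
 [ 0.6611  0.1785  0.048 ]
 [ 0.6491 -0.22    0.048 ]
 [ 0.59   -0.2173  0.048 ]] [ 0.62550049 -0.01983516  0.048     ]
```

```bash
ls pics
```

```text
side0.npz
side0.png
sidecrop.png
top0.npz
top0.png
topcrop.png
wrist0.npz
wrist0.png
```

View pics/topcrop.png

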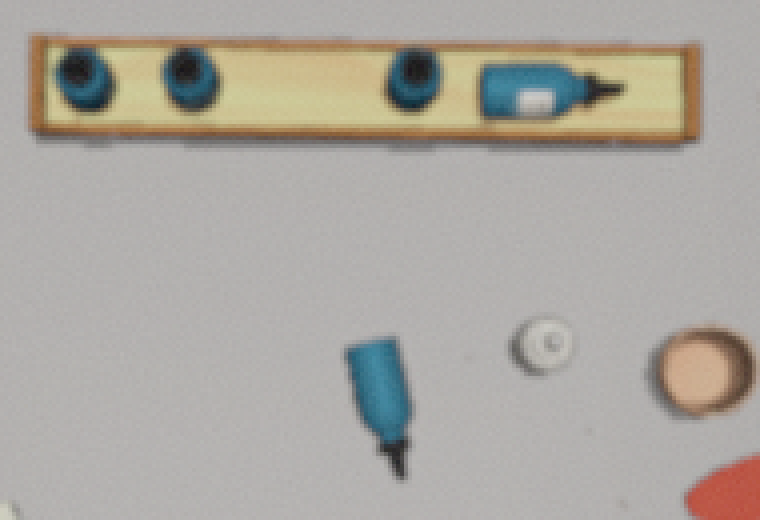

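View pics/sidecrop.png

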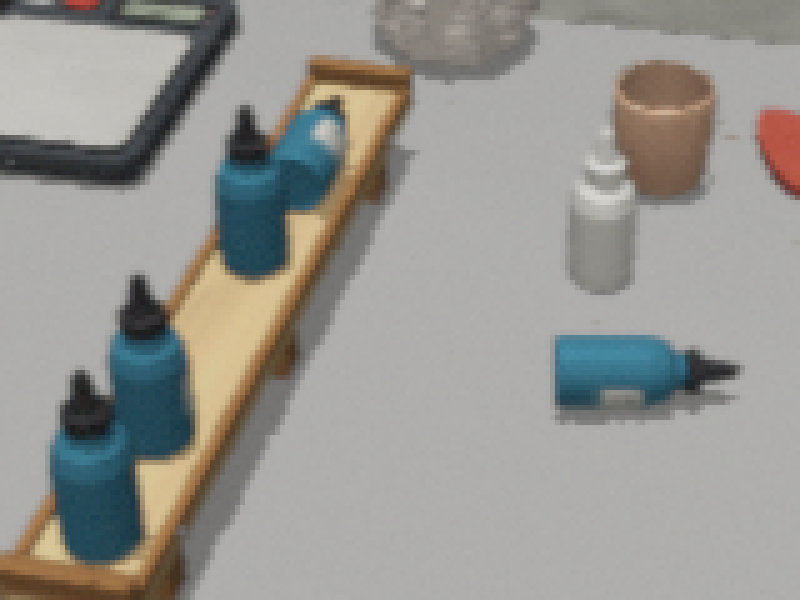

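```bash
python3 - <<'E'
from h import *
C=np.array([.6255,-.0198,0.]);
ey=np.array([.6019+.6611-.6491-.59,.1794+.1785+.22+.2173,0]);ey/=np.linalg.norm(ey);ex=np.array([ey[1],-ey[0],0])
print("rack yaw deg",np.degrees(np.arctan2(-ey[0],ey[1])))
for uv,h in [((333,157),.057),((331.8,156.4),.064)]: 
    P=plane("top",[uv],h)[0]; print(P.round(4),(P-C)@ex,(P-C)@ey)
# lane bottle ends: underside left col 321, body right
for uv in [(320.5,157.5),(347,157.3),(353,157.3)]:
    P=plane("top",[uv],.060)[0]; print("lane pt",P.round(4),((P-C)@ex).round(4),((P-C)@ey).round(4))
for uv in [(221.2,155.5),(247.6,154.8),(302.8,155.5)]:
    P=plane("top",[uv],.09)[0]; print("std",P.round(4),((P-C)@ex).round(4),((P-C)@ey).round(4))
z=np.load("pics/top0.npz");p=z["p"]
hsv=cv2.cvtColor(p,cv2.COLOR_RGB2HSV)
blue=cv2.inRange(hsv,(90,80,30),(115,255,255))
m=blue.copy();m[:215]=0;m[260:]=0;m[:,:280]=0;m[:,310:]=0
ys,xs=np.nonzero(m);P=plane("top",np.c_[xs,ys],.022);P=P[:,:2];c=P.mean(0);u=np.linalg.svd(P-c,full_matrices=False)[2][0];
if u[0]<0:u=-u
t=(P-c)@u;w=(P-c)@[-u[1],u[0]];print("table c",c,u,np.degrees(np.arctan2(u[1],u[0])),t.min(),t.max(),w.min(),w.max(),"underside",c+u*t.max(),"mid axis")
E
```

```text
rack yaw deg -1.721525435315001
[ 0.6224 -0.12    0.057 ] -9.40321064189622e-05 -0.1002508091868917
[ 0.6225 -0.1165  0.064 ] -5.3102035999849275e-05 -0.09671109068419084
lane pt [ 0.6211 -0.0903  0.06  ] -0.0023 -0.0706
lane pt [ 0.6206 -0.1526  0.06  ] -0.0009 -0.1329
lane pt [ 0.6204 -0.1667  0.06  ] -0.0007 -0.147
std [0.6237 0.1394 0.09  ] -0.0066 0.1591
std [0.6243 0.0789 0.09  ] -0.0041 0.0987
std [ 0.6207 -0.0474  0.09  ] -0.0039 -0.0277
table c [ 0.44857457 -0.02753993] [0.97581697 0.21858921] 12.626184187503407 -0.033078332491100496 0.02791364294801341 -0.014472559302562192 0.014610037893555158 underside [ 0.47581318 -0.0214383 ] mid axis
```

The enlarged crops confirm it: the two toppled blue bottles are at crop (530,90) and (380,390), and the white one at crop (545,345) is the look-alike. The lane bottle's underside is near rack y -71 mm. I'll take the lane bottle first, and fit the arm's kinematics as I move so I can check reach.

>>> apply_moves --series '[[[-0.02,-0.01,0.06,0,0,0,0],[-0.02,-0.01,0.06,0,0,0,0],[-0.02,-0.01,0.06,0,5,0,0],[-0.02,0,0.06,5,5,0,0],[-0.02,0,0.06,5,0,5,0]]]' --force 40

```text
time_s: 0.78
tool_pos: [0.4949, -0.3722, 0.2843]
ee_rot: [0.623, -0.483, 0.423, -0.447]
contact_force: [0.8, -0.6, 0.3]
opening: 0.0854
```

```bash
cat > log.py <<'E'
from h import *
import json
o,p,r=tool()
with open("log.jsonl","a") as f: f.write(json.dumps([o["qpos"].tolist(),p.tolist(),r.as_matrix().tolist()])+"\n")
print(o["time_s"],o["qpos"].round(3),p.round(4)); print(r.as_matrix().round(3)); print(o["contact_force"].round(1),o["opening"])
E
python3 log.py
```

```text
0.775 [-0.829  0.445  1.556  0.222  1.148  0.412] [ 0.4949 -0.3722  0.2843]
[[ 0.243  0.149  0.958]
 [-0.965  0.135  0.224]
 [-0.096 -0.98   0.177]]
[ 0.8 -0.6  0.3] 0.08543813042586075
```

```bash
cat > plan.py <<'E'
from h import *
from scipy.spatial.transform import Slerp
def goal(p,r,n=None,gain=1.0):
    """print rows (tool-frame shift, rotvec deg) from now to pose p, rotation r in n rows"""
    o,p0,r0=tool(); rv=(r0.inv()*r).as_rotvec()
    dist=np.linalg.norm(p-p0); ang=np.degrees(np.linalg.norm(rv))
    if n is None: n=int(max(1,np.ceil(dist/.055),np.ceil(ang/10.)))
    print("t",round(o["time_s"],2),"dist mm",(1000*dist).round(1),"ang",ang.round(1),"rows",n)
    step=(p-p0)/n; sr=rv/n
    for k in range(n):
        rk=r0*R.from_rotvec(sr*k)
        print((rk.inv().apply(step)*1000).round(1),np.degrees(sr).round(1))
C=np.array([.6255,-.0198,0.]); yaw=np.radians(-1.72)
ex=np.array([np.cos(yaw),np.sin(yaw),0]); ey=np.array([-np.sin(yaw),np.cos(yaw),0]); ez=np.array([0,0,1.])
def rack(x,y,z): return C+x*ex+y*ey+z*ez
def rot(x,y):
    x=np.array(x)/np.linalg.norm(x);y=np.array(y)/np.linalg.norm(y)
    return R.from_matrix(np.c_[x,y,np.cross(x,y)])
th=np.radians(45)
RP=rot(ex,ey*np.cos(th)-ez*np.sin(th))   # lane pick
a=ey*np.cos(th)-ez*np.sin(th)
PG=rack(0,-.113,.063)                     # lane grasp tcp
E
python3 -c "
from plan import *
goal(PG-a*.11+ez*.08,RP)"
```

```text
t 0.78 dist mm 213.9 ang 79.4 rows 8
[-15.   12.8  18.1] [ 3.3 -8.6  3.8]
[-11.2  14.8  19.3] [ 3.3 -8.6  3.8]
[-7.3 16.5 19.7] [ 3.3 -8.6  3.8]
[-3.2 18.  19.5] [ 3.3 -8.6  3.8]
[ 0.9 19.1 18.6] [ 3.3 -8.6  3.8]
[ 4.9 20.  17.1] [ 3.3 -8.6  3.8]
[ 8.6 20.4 14.9] [ 3.3 -8.6  3.8]
[12.  20.5 12.2] [ 3.3 -8.6  3.8]
```

>>> apply_moves --series '[[[-0.015,0.01,0.02,3.3,-8.6,3.8,0],[-0.011,0.012,0.02,3.3,-8.6,3.8,0],[-0.007,0.014,0.02,3.3,-8.6,3.8,0],[-0.003,0.016,0.02,3.3,-8.6,3.8,0],[0.001,0.017,0.019,3.3,-8.6,3.8,0]]]'

```text
time_s: 1.4
tool_pos: [0.5777, -0.2678, 0.2575]
ee_rot: [0.864, -0.442, 0.162, -0.18]
contact_force: [0.2, 0.4, 0.6]
opening: 0.0853
```

```bash
python3 log.py; python3 -c "
from plan import *
goal(PG-a*.11+ez*.08,RP)"
```

```text
1.4 [-0.734  0.586  1.482  0.553  1.389 -0.413] [ 0.5777 -0.2678  0.2575]
[[ 0.883  0.167  0.438]
 [-0.453  0.544  0.706]
 [-0.12  -0.822  0.557]]
[0.2 0.4 0.6] 0.08527066641527377
t 1.4 dist mm 80.0 ang 27.9 rows 3
[ 5.2 22.8 12.8] [ 3.1 -8.   3.7]
[ 8.3 23.  10.6] [ 3.1 -8.   3.7]
[11.1 22.9  8.1] [ 3.1 -8.   3.7]
```

>>> apply_moves --series '[[[0.005,0.023,0.013,3.1,-8,3.7,0],[0.008,0.023,0.011,3.1,-8,3.7,0],[0.011,0.023,0.008,3.1,-8,3.7,0],[0,0,0,1,-3,1,0]]]'

```text
time_s: 1.9
tool_pos: [0.6207, -0.2066, 0.2178]
ee_rot: [0.929, -0.369, -0.021, 0.013]
contact_force: [-0.3, -0.2, -0.3]
opening: 0.0855
```

```bash
python3 log.py; python3 -c "
from plan import *
goal(PG-a*.11+ez*.08,RP)
import json
L=[json.loads(l) for l in open('log.jsonl')]
L.append([[-1.25659557,.491562743,1.55947503,-2.13e-05,1.0916955,-.105624503],[.25468624,-.57051782,.24971694],R.from_quat([-0.59296487,0.38515186,-0.38451685,.5934623]).as_matrix().tolist()])
from scipy.optimize import least_squares
Ry=lambda t:R.from_euler('y',t);Rz=lambda t:R.from_euler('z',t)
def fk(q,g):
    h,s,l,a2,e,d4,L,b2=g
    r=Rz(q[0]);p=np.array([0,0,h])+r.apply([s,l,0])
    r=r*Ry(q[1]);p=p+r.apply([0,0,a2])
    r=r*Ry(q[2]);p=p+r.apply([e,0,d4])
    r=r*Rz(q[3]);r=r*Ry(q[4]);r=r*Rz(q[5]);p=p+r.apply([0,0,L])
    return p,r
def rt(r,M): return (r.inv()*R.from_matrix(M))
for q,p,M in L: print(rt(fk(q,[0]*8)[1],M).as_matrix().round(2).tolist())
f=lambda g:np.concatenate([fk(q,g)[0]-p for q,p,M in L]+[np.array([g[7]])*1e-3])
s=least_squares(f,[.3,0,0,.5,0,.5,.25,0]);print(s.x.round(4),np.abs(s.fun).max())
"
```

```text
1.9 [-0.637  0.741  1.374  0.619  1.591 -0.86 ] [ 0.6207 -0.2066  0.2178]
[[ 0.999 -0.008 -0.048]
 [ 0.039  0.727  0.685]
 [ 0.03  -0.687  0.726]]
[-0.3 -0.2 -0.3] 0.0855051760720905
t 1.9 dist mm 5.0 ang 4.6 rows 1
[-1.  -4.9 -0.5] [-1.7  4.  -1.7]
[[-1.0, 0.0, 0.0], [0.0, 0.0, 1.0], [0.0, 1.0, -0.0]]
[[-1.0, -0.0, -0.0], [-0.0, 0.0, 1.0], [-0.0, 1.0, -0.0]]
[[-1.0, -0.0, 0.0], [0.0, 0.0, 1.0], [-0.0, 1.0, 0.0]]
[[-1.0, -0.0, 0.0], [0.0, -0.0, 1.0], [-0.0, 1.0, 0.0]]
[ 0.1967 -0.      0.0659  0.5868  0.0431  0.411   0.2362  0.    ] 2.5705436113021563e-09
```

```bash
cat > kin.py <<'E'
from plan import *
from scipy.optimize import least_squares
G=[.1967,0,.0659,.5868,.0431,.411,.2362]
Q=R.from_matrix([[-1,0,0],[0,0,1],[0,1,0]])
Ry=lambda t:R.from_euler('y',t);Rz=lambda t:R.from_euler('z',t)
lo=np.array([-3.1,-.84,.05,-1.13,.06,-2.69])+.03; hi=np.array([3.1,2.19,2.79,4.28,2.93,2.69])-.03
def fk(q):
    h,s,l,a2,e,d4,L=G
    r=Rz(q[0]);p=np.array([0,0,h])+r.apply([s,l,0])
    r=r*Ry(q[1]);p=p+r.apply([0,0,a2]); r=r*Ry(q[2]);p=p+r.apply([e,0,d4])
    r=r*Rz(q[3])*Ry(q[4])*Rz(q[5]);p=p+r.apply([0,0,L])
    return p,r*Q
def ik(p,r,q0=None):
    best=None
    seeds=[q0] if q0 is not None else [[a,.6,1.5,b,1.3,c] for a in(-.5,0.2) for b in (0.,.8,-.8,3.1) for c in (-2,-.7,.7,2)]
    for s in seeds:
        f=lambda q:(lambda P,S:np.r_[P-p,.3*(r.inv()*S).as_rotvec()])(*fk(q))
        z=least_squares(f,np.clip(s,lo+1e-3,hi-1e-3),bounds=(lo,hi))
        e=np.abs(z.fun).max()
        if best is None or e<best[0]: best=(e,z.x)
        if e<1e-4: break
    return best
E
python3 - <<'E'
from kin import *
u=np.array([.976,.2186,0]); jaw=np.array([.2186,-.976,0])
for t in (0,15,30,45,60):
    t_=np.radians(t); a_=u*np.sin(t_)-ez*np.cos(t_)
    for s in (1,-1):
        for z in (.027,.12):
            e,q=ik(np.array([.435,-.0305,z]),rot(s*jaw,a_)); print("tablepick",t,s,z,round(e,4),q.round(2))
# gap placing, lean from robot side tilt t from vertical, toward/away
for t in (90,60,45,-45,-60,-90):
    t_=np.radians(t); a_=ex*np.sin(t_)-ez*np.cos(t_)
    for s in (1,-1):
        e,q=ik(rack(0,.037,.088),rot(s*ey,a_)); print("gap",t,s,round(e,4),q.round(2))
for t in (60,45,-45,-60):
    t_=np.radians(t); a_=ex*np.sin(t_)-ez*np.cos(t_)
    for s in (1,-1):
        e,q=ik(rack(0,-.113,.088),rot(s*ey,a_)); print("end",t,s,round(e,4),q.round(2))
E
```

```text
tablepick 0 1 0.027 0.0 [-0.22  0.64  2.2   0.    0.3   1.13]
tablepick 0 1 0.12 0.0 [-0.22  0.44  2.14  0.    0.56  1.13]
tablepick 0 -1 0.027 0.0 [-0.22  0.64  2.2  -0.    0.3  -2.01]
tablepick 0 -1 0.12 0.0 [-0.22  0.44  2.14 -0.    0.56 -2.01]
tablepick 15 1 0.027 0.0 [-0.29  0.64  2.34  2.08  0.15 -1.01]
tablepick 15 1 0.12 0.0 [-0.29  0.4   2.28  0.52  0.26  0.57]
tablepick 15 -1 0.027 0.0 [-0.29  0.64  2.34  2.08  0.15  2.13]
tablepick 15 -1 0.12 0.0 [-0.29  0.4   2.28  0.52  0.26 -2.57]
tablepick 30 1 0.027 0.0 [-0.38  0.72  2.48  2.6   0.57 -1.63]
tablepick 30 1 0.12 0.0 [-0.38  0.43  2.43  2.06  0.33 -1.05]
tablepick 30 -1 0.027 0.0 [-0.38  0.72  2.48  2.6   0.57  1.51]
tablepick 30 -1 0.12 0.0 [-0.38  0.43  2.43  2.06  0.33  2.09]
tablepick 45 1 0.027 0.0 [-0.48  0.9   2.61  2.6   1.08 -1.83]
tablepick 45 1 0.12 0.0 [-0.48  0.54  2.57  2.42  0.76 -1.54]
tablepick 45 -1 0.027 0.0 [-0.48  0.9   2.61  2.6   1.08  1.31]
tablepick 45 -1 0.12 0.0 [-0.48  0.54  2.57  2.42  0.76  1.6 ]
tablepick 60 1 0.027 0.0 [-0.58  1.17  2.69  2.47  1.59 -2.06]
tablepick 60 1 0.12 0.0 [-0.58  0
[... 495 characters left out ...]
23 -0.03  1.73 -1.6 ]
gap -45 -1 0.0 [-0.07  0.97  1.23 -0.03  1.73  1.54]
gap -60 1 0.0 [-0.07  1.07  1.11 -0.03  2.01 -1.6 ]
gap -60 -1 0.0 [-0.07  1.07  1.11 -0.03  2.01  1.54]
gap -90 1 0.0 [-0.06  1.27  0.96 -0.06  2.49 -1.62]
gap -90 -1 0.0 [-0.06  1.27  0.96 -0.06  2.49  1.53]
end 60 1 0.0 [-0.45  0.77  2.21  2.68  0.9   1.65]
end 60 -1 0.0 [-0.45  0.77  2.21  2.68  0.9  -1.49]
end 45 1 0.0 [-0.41  0.67  2.11  2.52  0.47  1.86]
end 45 -1 0.0 [-0.41  0.67  2.11  2.52  0.47 -1.28]
end -45 1 0.0 [-0.26  0.98  1.2  -0.16  1.73 -1.76]
end -45 -1 0.0 [-0.26  0.98  1.2  -0.16  1.73  1.38]
end -60 1 0.0 [-0.25  1.08  1.08 -0.21  2.01 -1.77]
end -60 -1 0.0 [-0.25  1.08  1.08 -0.21  2.01  1.37]
```

The arm model fits the readings to better than 1 µm. The wrist camera can now check the lane bottle before I descend.

```bash
python3 - <<'E'
from kin import *
i=env.camera_info("wrist");p,d=env.camera("wrist")
np.savez("pics/w1.npz",p=p,T=i["cam_to_world"]);cv2.imwrite("pics/w1.png",p[:,:,::-1])
hsv=cv2.cvtColor(p,cv2.COLOR_RGB2HSV)
b=cv2.inRange(hsv,(90,80,30),(115,255,255))
n,l,s,c=cv2.connectedComponentsWithStats(b)
for k in range(1,n):
    if s[k,4]>200: print(s[k],c[k].round(0))
E
```

```text
[ 280   35   29   82 1266] [294.  75.]
[273 160  33  49 904] [288. 183.]
[ 100  168   61   33 1544] [132. 185.]
[ 260  215   37   68 1867] [280. 248.]
```

View pics/w1.png

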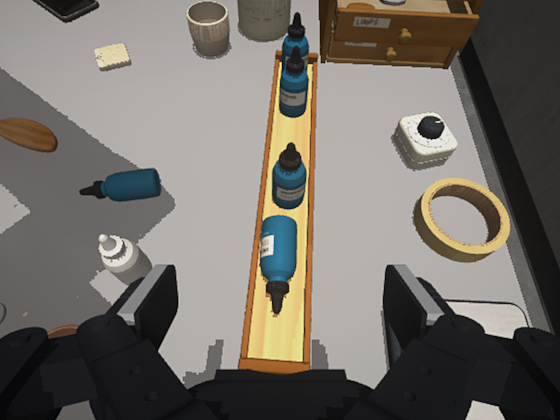

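```bash
python3 - <<'E'
from kin import *
T=np.load("pics/w1.npz")["T"]
M=np.c_[ex,ey,ez]
for uv,z in [((277,311),.057),((278,283),.06),((279,216),.072),((279,250),.074),((241+3,365),.052),((308,365),.052),((278,60),.052)]:
    P=plane("wrist",[uv],z,T)[0]; print(uv,P.round(4),((P-C)@M).round(4))
th=np.radians(52); a=ey*np.cos(th)-ez*np.sin(th)
RP=rot(ex,a); PG=rack(0,-.118,.068)
print(ik(PG,RP,tool()[0]["qpos"]))
goal(PG-a*.06,RP); 
E
```

```text
(277, 311) [ 0.6218 -0.1753  0.057 ] [ 0.001  -0.1555  0.057 ]
(278, 283) [ 0.6216 -0.1521  0.06  ] [ 0.     -0.1324  0.06  ]
(279, 216) [ 0.6197 -0.0927  0.072 ] [-0.0036 -0.073   0.072 ]
(279, 250) [ 0.621  -0.1273  0.074 ] [-0.0012 -0.1076  0.074 ]
(244, 365) [ 0.5977 -0.2173  0.052 ] [-0.0219 -0.1982  0.052 ]
(308, 365) [ 0.6483 -0.2151  0.052 ] [ 0.0286 -0.1946  0.052 ]
(278, 60) [0.6088 0.1544 0.052 ] [-0.022   0.1736  0.052 ]
(np.float64(2.220446049250313e-16), array([-0.52696352,  0.83618656,  1.57910924,  0.62967826,  1.16557196,
       -0.88250054]))
t 1.95 dist mm 107.9 ang 9.7 rows 2
[ -0.8  47.1 -26.2] [-4.3  2.1 -0.7]
[ -0.5  49.  -22.6] [-4.3  2.1 -0.7]
```

Both views agree: the underside is at rack y -71 mm, the nozzle tip at -156 mm, and the bottle is centred in the lane. I'm approaching now.

>>> apply_moves --series '[[[-0.001,0.036,-0.02,-4.3,2.1,-0.7,0],[-0.001,0.036,-0.017,-4.3,2.1,-0.7,0],[0,0.02,-0.01,0,0,0,0],[0,0,0,0,0,0,0]]]'

```text
time_s: 2.45
tool_pos: [0.6197, -0.1791, 0.116]
ee_rot: [0.897, -0.441, 0.009, -0.016]
contact_force: [-0.2, -0.2, 0.2]
opening: 0.0854
```

```bash
cat >> kin.py <<'E'
th=np.radians(52); a=ey*np.cos(th)-ez*np.sin(th)
RP=rot(ex,a); PG=rack(0,-.118,.068)
E
python3 -c "
from kin import *
goal(PG,RP,2)"
```

```text
t 2.45 dist mm 63.4 ang 0.6 rows 2
[ 0.4 31.7  1.7] [ 0.2 -0.2  0.1]
[ 0.5 31.7  1.6] [ 0.2 -0.2  0.1]
```

>>> apply_moves --series '[[[0,0.021,0.001,0,0,0,0],[0,0.021,0.001,0,0,0,0],[0,0.018,0.001,0,0,0,0],[0,0,0,0,0,0,0]]]'

```text
time_s: 2.95
tool_pos: [0.6222, -0.1403, 0.0714]
ee_rot: [0.897, -0.442, 0.008, -0.018]
contact_force: [1.2, 0.1, 0.5]
opening: 0.0852
```

```bash
python3 -c "
from kin import *
goal(PG,RP,1);print(tool()[0]['contact_force'])
i=env.camera_info('wrist');p,d=env.camera('wrist')
cv2.imwrite('pics/w2.png',p[:,:,::-1])"
```

```text
t 2.95 dist mm 4.3 ang 0.7 rows 1
[-0.4  4.3 -0. ] [ 0.4 -0.4  0.4]
[1.24341287 0.05921037 0.51427811]
```

View pics/w2.png

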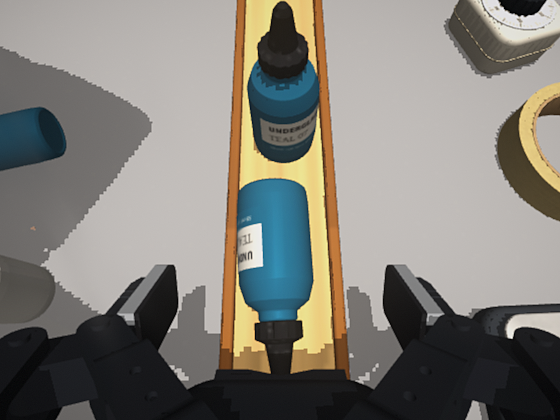

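>>> apply_moves --series '[[[0,0.004,0,0,0,0,0],[0,0,0,0,0,0,255],[0,0,0,0,0,0,255],[0,0,0,0,0,0,255],[0,0,0,0,0,0,255]]]' --force 40

```text
time_s: 3.62
tool_pos: [0.6232, -0.1397, 0.0701]
ee_rot: [0.897, -0.442, 0.007, -0.02]
contact_force: [-0.8, 0.4, 0.6]
opening: 0.0307
```

```bash
python3 -c "
from kin import *
goal(PG,RP,1);o=tool()[0];print(o['contact_force'],o['moment'],o['opening'])
p,d=env.camera('wrist')
cv2.imwrite('pics/w3.png',p[:,:,::-1])"
```

```text
t 3.62 dist mm 3.2 ang 0.9 rows 1
[-1.4  2.8  0.2] [ 0.5 -0.4  0.6]
[-0.79233366  0.38218044  0.58057826] [-0.26460899  0.03181423 -0.02647663] 0.030685549942194107
```

View pics/w3.png

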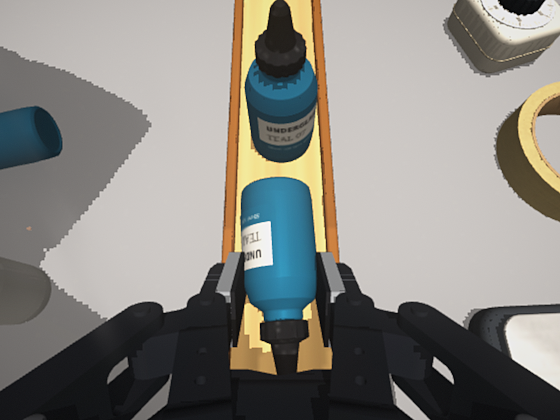

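The opening is only 30.7 mm and the bottle rolled slightly, so the pads caught it above its axis. I'll open, go a few mm deeper and close again.

>>> apply_moves --series '[[[0,0,0,0,0,0,60],[0,0,0,0,0,0,60],[-0.001,0.007,0,0.5,0,0.5,60],[0,0.003,0,0,0,0,60],[0,0,0,0,0,0,60]]]'

```text
time_s: 4.3
tool_pos: [0.6224, -0.1329, 0.0612]
ee_rot: [0.899, -0.438, 0.009, -0.015]
contact_force: [0.2, -0.4, -0.8]
opening: 0.0654
```

```bash
python3 log.py; python3 -c "
from kin import *
goal(PG,RP,1)
p,d=env.camera('wrist')
cv2.imwrite('pics/w4.png',p[:,:,::-1])"
```

```text
4.3 [-0.521  0.844  1.586  0.638  1.151 -0.882] [ 0.6224 -0.1329  0.0612]
[[ 0.999  0.019  0.03 ]
 [-0.036  0.616  0.787]
 [-0.004 -0.788  0.616]]
[ 0.2 -0.4 -0.8] 0.06540701283567824
t 4.3 dist mm 8.3 ang 0.4 rows 1
[-0.3 -8.3  0.4] [-0.  -0.4  0. ]
```

View pics/w4.png

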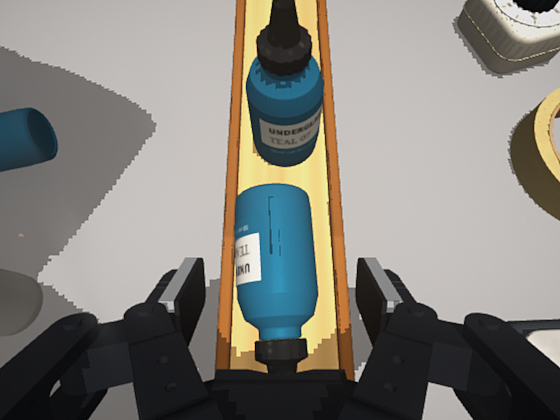

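>>> apply_moves --series '[[[0,-0.003,0,0,0,0,60],[0,0,0,0,0,0,255],[0,0,0,0,0,0,255],[0,0,0,0,0,0,255]]]'

```text
time_s: 4.85
tool_pos: [0.6225, -0.1353, 0.0644]
ee_rot: [0.899, -0.438, 0.009, -0.016]
contact_force: [-0.4, 0.2, -0.4]
opening: 0.0316
```

```bash
python3 log.py; python3 -c "
from kin import *
p,d=env.camera('wrist')
cv2.imwrite('pics/w5.png',p[:,:,::-1])"
```

```text
4.85 [-0.524  0.84   1.582  0.635  1.157 -0.88 ] [ 0.6225 -0.1353  0.0644]
[[ 0.999  0.02   0.03 ]
 [-0.036  0.615  0.788]
 [-0.003 -0.788  0.616]]
[-0.4  0.2 -0.4] 0.03158208987226486
```

View pics/w5.png

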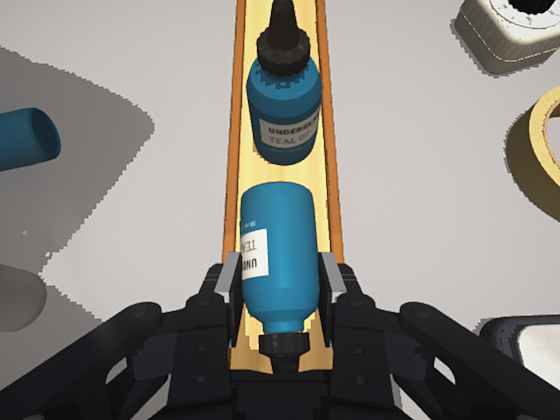

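>>> apply_moves --series '[[[0,0,0,0,0,0,255],[0,-0.012,0.009,0,0,0,255],[0,-0.024,0.018,0,0,0,255],[0,-0.024,0.018,0,0,0,255],[0,-0.008,0.006,0,0,0,255]]]'

```text
time_s: 5.52
tool_pos: [0.6224, -0.1369, 0.1531]
ee_rot: [0.899, -0.438, 0.01, -0.015]
contact_force: [0.0, -0.4, 0.6]
opening: 0.0319
```

```bash
python3 log.py; python3 -c "
from kin import *
p,d=env.camera('wrist')
cv2.imwrite('pics/w6.png',p[:,:,::-1])
p,d=env.camera('side')
cv2.imwrite('pics/s6.png',cv2.resize(p[100:280,140:380,::-1],None,fx=3,fy=3))"
```

```text
5.525 [-0.526  0.724  1.544  0.6    1.285 -0.784] [ 0.6224 -0.1369  0.1531]
[[ 0.999  0.019  0.031]
 [-0.036  0.615  0.787]
 [-0.004 -0.788  0.616]]
[ 0.  -0.4  0.6] 0.03188885512082067
```

View pics/w6.png

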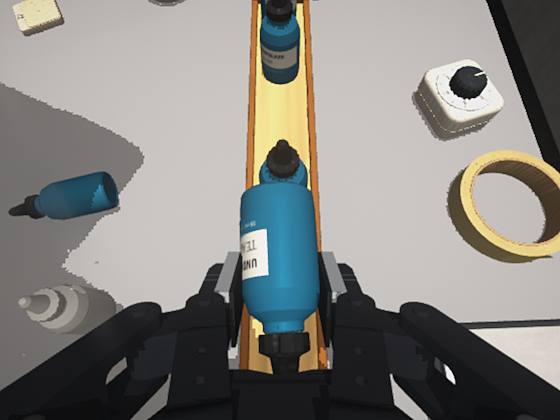

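View pics/s6.png

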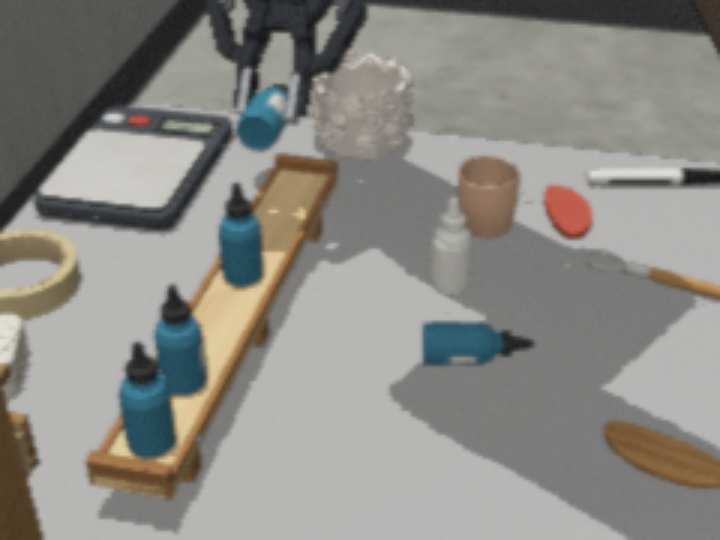

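The bottle is held firmly and its pose in the grip is unchanged. Next I plan the uprighting turn in the air.

```bash
cat >> kin.py <<'E'
RF=rot(-ey,-ez*np.cos(th)-ex*np.sin(th))
def check(p,r,n=8):
    o,p0,r0=tool(); q=o["qpos"]; rv=(r0.inv()*r).as_rotvec()
    for k in range(1,n+1):
        e,q=ik(p0+(p-p0)*k/n,r0*R.from_rotvec(rv*k/n),q); print(k,round(e,5),q.round(2))
E
python3 - <<'E'
from kin import *
W=rack(.007,-.12,.25)
check(W,RF); goal(W,RF)
E
```

```text
1 0.0 [-0.48  0.69  1.53  0.47  1.25 -0.47]
2 0.0 [-0.43  0.67  1.49  0.32  1.26 -0.14]
3 0.0 [-0.38  0.67  1.43  0.17  1.34  0.17]
4 0.0 [-0.34  0.69  1.36  0.05  1.45  0.45]
5 0.0 [-0.3   0.73  1.28 -0.05  1.6   0.7 ]
6 0.0 [-0.28  0.77  1.19 -0.13  1.77  0.92]
7 0.0 [-0.26  0.82  1.11 -0.18  1.94  1.12]
8 0.0 [-0.26  0.88  1.03 -0.21  2.12  1.32]
t 5.62 dist mm 98.2 ang 119.7 rows 12
[ 0.5 -6.6  4.8] [-5.8  8.1  1. ]
[-0.2 -7.   4.2] [-5.8  8.1  1. ]
[-0.9 -7.4  3.4] [-5.8  8.1  1. ]
[-1.4 -7.7  2.4] [-5.8  8.1  1. ]
[-1.8 -7.9  1.4] [-5.8  8.1  1. ]
[-2.1 -7.9  0.4] [-5.8  8.1  1. ]
[-2.2 -7.9 -0.7] [-5.8  8.1  1. ]
[-2.1 -7.7 -1.8] [-5.8  8.1  1. ]
[-1.9 -7.4 -2.9] [-5.8  8.1  1. ]
[-1.6 -7.  -3.9] [-5.8  8.1  1. ]
[-1.1 -6.6 -4.7] [-5.8  8.1  1. ]
[-0.5 -6.1 -5.5] [-5.8  8.1  1. ]
```

>>> apply_moves --series '[[[0,-0.025,0.015,-5.8,8.1,1,255],[0,-0.025,0.013,-5.8,8.1,1,255],[-0.001,-0.02,0.008,-5.8,8.1,1,255],[-0.002,-0.01,0.003,-5.8,8.1,1,255],[-0.002,-0.005,0.001,-5.8,8.1,1,255]]]'

```text
time_s: 6.25
tool_pos: [0.6262, -0.1459, 0.2428]
ee_rot: [0.695, -0.614, 0.352, -0.125]
contact_force: [-1.3, -0.2, -1.8]
opening: 0.0316
```

```bash
python3 -c "
from kin import *
W=rack(.007,-.12,.25)
goal(W,RF)"
```

```text
t 6.25 dist mm 9.7 ang 67.8 rows 7
[-0.6 -0.9  0.9] [-5.6  7.9  0.9]
[-0.7 -1.   0.7] [-5.6  7.9  0.9]
[-0.8 -1.   0.5] [-5.6  7.9  0.9]
[-0.9 -1.   0.3] [-5.6  7.9  0.9]
[-0.9 -1.   0.1] [-5.6  7.9  0.9]
[-0.9 -1.  -0.1] [-5.6  7.9  0.9]
[-0.9 -1.  -0.4] [-5.6  7.9  0.9]
```

>>> apply_moves --series '[[[-0.001,-0.001,0.001,-5.8,8.2,1,255],[-0.001,-0.001,0.001,-5.8,8.2,1,255],[-0.001,-0.001,0,-5.8,8.2,1,255],[-0.001,-0.001,0,-5.8,8.2,1,255],[-0.001,-0.001,0,-5.8,8.2,1,255]]]'

```text
time_s: 6.88
tool_pos: [0.6268, -0.1396, 0.2438]
ee_rot: [-0.348, 0.669, -0.623, 0.21]
contact_force: [-0.0, 0.1, -1.5]
opening: 0.0317
```

```bash
python3 -c "
from kin import *
W=rack(.007,-.12,.20)
goal(W,RF)"
```

```text
t 6.88 dist mm 43.8 ang 15.6 rows 2
[ 3.7 15.2 15.4] [-4.3  6.5  0.6]
[ 2.  13.9 16.8] [-4.3  6.5  0.6]
```

>>> apply_moves --series '[[[0.003,0.015,0.015,-4.3,6.5,0.6,255],[0.002,0.014,0.016,-4.3,6.5,0.6,255],[0,0,0,0,0,0,255]]]'

```text
time_s: 7.25
tool_pos: [0.6279, -0.1386, 0.1945]
ee_rot: [0.221, -0.659, 0.681, -0.231]
contact_force: [0.5, 0.6, -0.7]
opening: 0.0317
```

```bash
python3 -c "
from kin import *
W=rack(.007,-.12,.20)
goal(W,RF)
p,d=env.camera('top')
cv2.imwrite('pics/t7.png',p[:,:,::-1])
p,d=env.camera('side')
cv2.imwrite('pics/s7.png',cv2.resize(p[60:240,140:380,::-1],None,fx=3,fy=3))"
```

```text
t 7.25 dist mm 5.8 ang 0.7 rows 1
[ 1.3 -4.2 -3.7] [ 0.7 -0.2 -0.1]
```

View pics/s7.png

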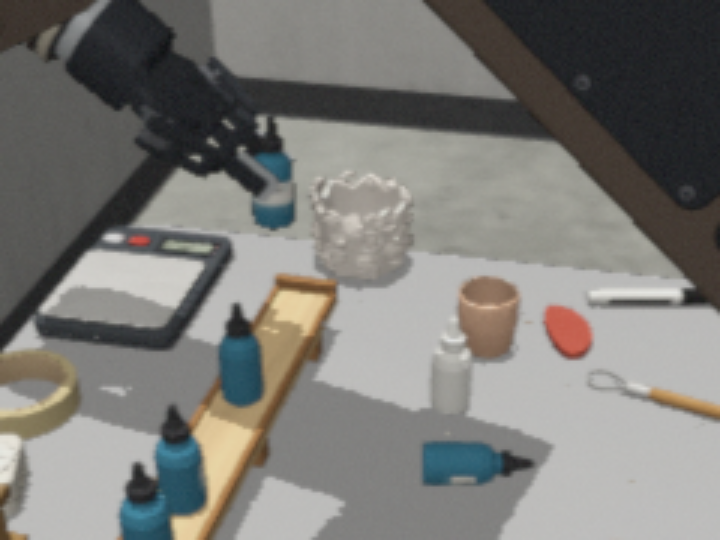

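```bash
python3 -c "
from kin import *
o,p,r=tool()
b=p-ex*.0074-ez*.0446
print(proj('side',[b,b+ez*.061,b+ez*.087])[:,:]) 
print((proj('side',[b,b+ez*.061,b+ez*.087])-[140,60])*3)
print((p-C)@np.c_[ex,ey,ez])
goal(rack(.0074,-.12,.10),RF)
check(rack(.0074,-.12,.085),RF,3)"
```

```text
[[230.5486133  132.10889831]
 [228.83882889 108.15189069]
 [228.06541941  97.31509932]]
[[271.6458399  216.32669494]
 [266.51648668 144.45567206]
 [264.19625823 111.94529795]]
[ 0.00641573 -0.11889915  0.19770853]
t 7.35 dist mm 97.7 ang 0.4 rows 2
[ 0.4 29.4 39. ] [ 0.2 -0.1 -0. ]
[ 0.5 29.6 38.9] [ 0.2 -0.1 -0. ]
1 0.0 [-0.26  0.96  1.09 -0.19  1.98  1.35]
2 0.0 [-0.26  1.    1.11 -0.19  1.93  1.36]
3 0.0 [-0.26  1.04  1.11 -0.19  1.88  1.37]
```

>>> apply_moves --series '[[[0,0.02,0.026,0,0,0,255],[0,0.02,0.026,0,0,0,255],[0.001,0.013,0.017,0,0,0,255],[0,0,0,0,0,0,255]]]'

```text
time_s: 7.85
tool_pos: [0.6303, -0.1406, 0.1146]
ee_rot: [0.23, -0.658, 0.677, -0.235]
contact_force: [0.3, 0.7, -0.7]
opening: 0.0317
```

```bash
python3 -c "
from kin import *
o,p,r=tool();print((p-C)@np.c_[ex,ey,ez])
goal(rack(.0074,-.12,.086),RF)
p,d=env.camera('side')
cv2.imwrite('pics/s8.png',cv2.resize(p[90:270,140:380,::-1],None,fx=3,fy=3))"
```

```text
[ 0.00844104 -0.12058596  0.11458681]
t 7.85 dist mm 28.6 ang 0.5 rows 1
[-0.5 18.6 21.7] [-0.4  0.2  0. ]
```

View pics/s8.png

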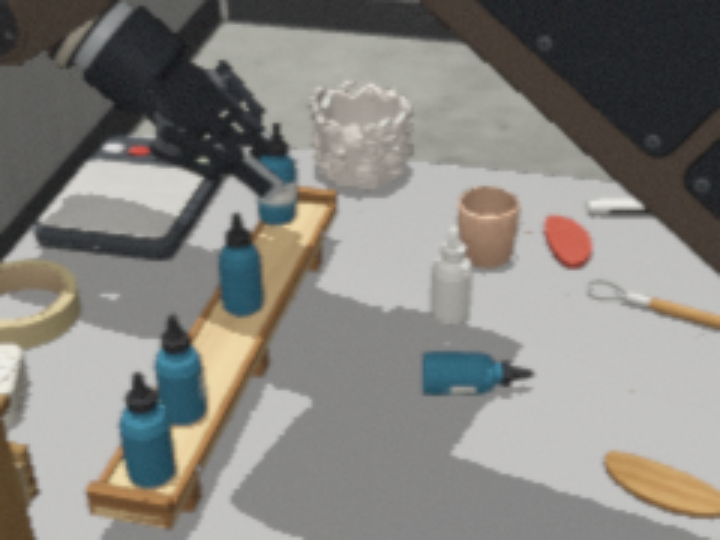

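>>> apply_moves --series '[[[0,0.008,0.009,0,0,0,255],[0,0.007,0.008,0,0,0,255],[0,0.004,0.005,0,0,0,255],[0,0,0,0,0,0,255]]]'

```text
time_s: 8.4
tool_pos: [0.6303, -0.1408, 0.0873]
ee_rot: [0.232, -0.658, 0.676, -0.238]
contact_force: [-0.2, -0.1, -1.3]
opening: 0.0317
```

```bash
python3 -c "
from kin import *
o,p,r=tool();print((p-C)@np.c_[ex,ey,ez],o['contact_force'])
goal(rack(.0074,-.12,.085),RF)"
```

```text
[ 0.00839697 -0.12077891  0.08726567] [-0.18946821 -0.06281373 -1.32338692]
t 8.4 dist mm 2.6 ang 0.8 rows 1
[-0.8  2.2  1.1] [-0.8  0.1  0.1]
```

Lowering in 1 mm steps until it makes contact.

>>> apply_moves --series '[[[0,0.0012,0.0012,-0.7,0,0,255],[0,0.001,0.001,0,0,0,255],[0,0,0,0,0,0,255]]]'

```text
time_s: 8.78
tool_pos: [0.6306, -0.1408, 0.0866]
ee_rot: [0.227, -0.659, 0.678, -0.234]
contact_force: [-0.3, -0.1, -0.5]
opening: 0.0317
```

```bash
python3 -c "
from kin import *
o,p,r=tool();print((p-C)@np.c_[ex,ey,ez],o['contact_force'])
goal(rack(.0074,-.12,.085),RF)"
```

```text
[ 0.00872001 -0.12076385  0.08656404] [-0.30061533 -0.09033284 -0.50379999]
t 8.78 dist mm 2.2 ang 0.2 rows 1
[-0.8  2.   0.4] [-0.   0.1  0.1]
```

>>> apply_moves --series '[[[-0.0005,0.002,0.001,0,0,0,255],[0,0.001,0.001,0,0,0,255],[0,0,0,0,0,0,255]]]'

```text
time_s: 9.15
tool_pos: [0.6303, -0.1407, 0.0865]
ee_rot: [0.227, -0.659, 0.677, -0.235]
contact_force: [0.5, -0.1, -1.7]
opening: 0.0316
```

```bash
python3 -c "
from kin import *
o,p,r=tool();print((p-C)@np.c_[ex,ey,ez],o['contact_force'])"
```

```text
[ 0.00846505 -0.12069309  0.08652044] [ 0.52444975 -0.0969401  -1.72389461]
```

>>> apply_moves --series '[[[-0.001,0.0025,0.0025,0,0,0,255],[0,0.0025,0.0025,0,0,0,255]]]'

```text
time_s: 9.4
tool_pos: [0.6305, -0.14, 0.0854]
ee_rot: [0.226, -0.66, 0.677, -0.236]
contact_force: [6.0, 4.1, 26.9]
opening: 0.0317
```

```bash
python3 -c "
from kin import *
o,p,r=tool();print((p-C)@np.c_[ex,ey,ez],o['contact_force'])
p,d=env.camera('side')
cv2.imwrite('pics/s9.png',cv2.resize(p[120:220,180:280,::-1],None,fx=6,fy=6,interpolation=cv2.INTER_CUBIC))"
```

```text
[ 0.00856591 -0.11997309  0.08539717] [ 5.97002854  4.10771338 26.93629653]
```

View pics/s9.png

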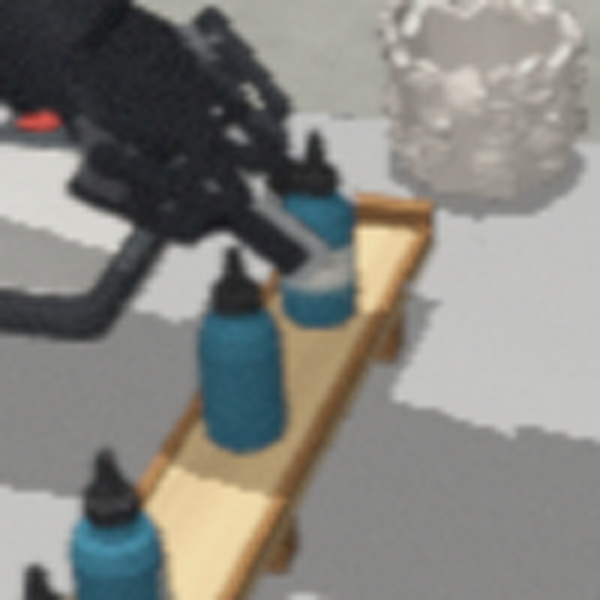

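It's on the lane floor, pressing with 27 N and upright. I release it with a partial opening and retract along the fingers.

>>> apply_moves --series '[[[0,0,-0.001,0,0,0,255],[0,0,0,0,0,0,110],[0,0,0,0,0,0,110],[0,-0.02,0,0,0,0,110],[0,-0.04,0,0,0,0,110]]]'

```text
time_s: 10.07
tool_pos: [0.6761, -0.141, 0.1214]
ee_rot: [0.224, -0.66, 0.678, -0.233]
contact_force: [0.5, -0.3, 0.5]
opening: 0.0485
```

```bash
python3 -c "
from kin import *
o,p,r=tool();print((p-C)@np.c_[ex,ey,ez],o['contact_force'],o['opening'])
p,d=env.camera('side')
cv2.imwrite('pics/s10.png',cv2.resize(p[120:220,180:280,::-1],None,fx=6,fy=6,interpolation=cv2.INTER_CUBIC))"
```

```text
[ 0.05423758 -0.11964553  0.12142026] [ 0.45757289 -0.27808063  0.53597563] 0.04845634165473347
```

View pics/s10.png

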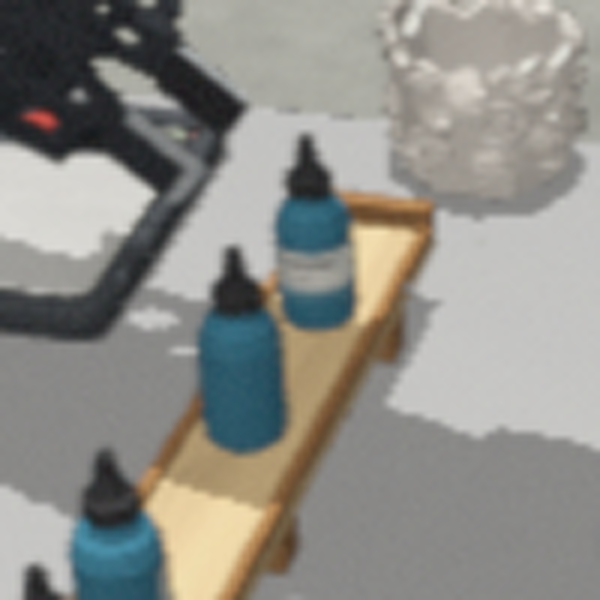

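The first bottle stands upright in the end place. Now I check reach for the table bottle. The plan is to pick it up with the tool straight down, lay it down with its nozzle towards +y, and regrasp it tilted.

```bash
python3 - <<'E'
from kin import *
u=np.array([.976,.2186,0]); jaw=np.array([.2186,-.976,0]); X=np.array([1.,0,0]);Y=np.array([0,1.,0])
for s in (1,-1):
    print(s)
    q=None
    for n,p,r in [("pick",[.435,-.0305,.024],rot(s*jaw,-ez)),("up",[.435,-.0305,.15],rot(s*jaw,-ez)),("lay",[.50,.05,.03],rot(-s*X,-ez))]:
        e,q=ik(np.array(p),r,None if q is None else q); print(n,round(e,5),q.round(2))
for s in (1,-1):
    q=None
    for n,p,r in [("regrasp",[.50,.05,.025],rot(s*X,-Y*np.cos(th)-ez*np.sin(th))),("up",[.5,.05,.2],rot(s*X,-Y*np.cos(th)-ez*np.sin(th))),
      ("mid",[.55,.03,.25],rot(s*X,-ez*np.cos(th)+Y*np.sin(th))),("turn",[.6,.02,.25],rot(s*(X+Y),-ez*np.cos(th)+(Y-X)*.707*np.sin(th))),("gap",rack(.007,.037,.088),rot(s*ey,-ez*np.cos(th)-ex*np.sin(th)))]:
        e,q=ik(np.array(p),r,None if q is None else q); print(n,round(e,5),q.round(2))
E
```

```text
1
pick 0.0 [-0.22  0.64  2.2   0.    0.3   1.13]
up 0.0 [-0.22  0.38  2.12  0.    0.64  1.13]
lay 0.03285 [-0.1   0.67  2.1   0.37  0.33  2.66]
-1
pick 0.0 [-0.22  0.64  2.2  -0.    0.3  -2.01]
up 0.0 [-0.22  0.38  2.12  0.    0.64 -2.01]
lay 0.0 [-0.03  0.67  2.04  0.    0.44 -0.03]
regrasp 0.0 [ 0.25  0.79  1.96 -0.94  0.83  1.06]
up 0.0 [ 0.25  0.5   1.88 -0.74  1.09  0.71]
mid 0.0 [-0.39  0.52  1.79  0.84  1.38 -0.8 ]
turn 0.0 [-0.24  0.74  1.33  0.44  1.87 -1.07]
gap 0.0 [-0.07  1.03  1.14 -0.03  1.88 -1.6 ]
regrasp 0.0 [ 0.25  0.79  1.96 -0.94  0.83 -2.09]
up 0.0 [ 0.25  0.5   1.88 -0.74  1.09 -2.43]
mid 0.17489 [-0.01  0.34  1.7   0.33  1.02 -2.66]
turn 0.16276 [-0.17  1.3   0.08  1.65  2.87 -2.66]
gap 0.24399 [-0.07  1.54  0.08  1.94  2.9  -2.66]
```

>>> apply_moves --series '[[[0,-0.037,-0.047,0,0,0,60],[0,-0.037,-0.047,0,0,0,60],[0,-0.037,-0.047,0,0,0,60]]]'

```text
time_s: 10.5
tool_pos: [0.68, -0.1401, 0.3018]
ee_rot: [0.224, -0.661, 0.678, -0.231]
contact_force: [1.1, -0.4, 0.1]
opening: 0.0652
```

```bash
cat >> kin.py <<'E'
u=np.array([.976,.2186,0]); jaw=np.array([.2186,-.976,0]); X=np.array([1.,0,0]);Y=np.array([0,1.,0])
RD=rot(X,-ez)
RK=rot(-jaw,-ez)
E
python3 - <<'E'
from kin import *
W=np.array([.5,-.03,.28])
check(W,RD,6); goal(W,RD)
E
```

```text
1 0.0 [-0.2   0.82  0.97 -0.27  2.09  1.06]
2 0.0 [-0.17  0.7   1.17 -0.27  1.86  0.85]
3 0.0 [-0.15  0.58  1.35 -0.25  1.63  0.64]
4 0.0 [-0.15  0.47  1.52 -0.21  1.41  0.41]
5 0.0 [-0.16  0.37  1.68 -0.13  1.21  0.14]
6 0.0 [-0.19  0.28  1.82  0.    1.04 -0.19]
t 10.5 dist mm 212.1 ang 102.6 rows 11
[-9.6 14.4 -8.6] [ 3.7 -7.7 -3.8]
[-11.6  13.2  -8. ] [ 3.7 -7.7 -3.8]
[-13.4  11.8  -7.2] [ 3.7 -7.7 -3.8]
[-15.1  10.5  -6. ] [ 3.7 -7.7 -3.8]
[-16.4   9.1  -4.5] [ 3.7 -7.7 -3.8]
[-17.4   7.7  -2.8] [ 3.7 -7.7 -3.8]
[-18.2   6.4  -0.8] [ 3.7 -7.7 -3.8]
[-18.5   5.2   1.3] [ 3.7 -7.7 -3.8]
[-18.5   4.2   3.5] [ 3.7 -7.7 -3.8]
[-18.1   3.3   5.7] [ 3.7 -7.7 -3.8]
[-17.4   2.5   7.9] [ 3.7 -7.7 -3.8]
```

>>> apply_moves --series '[[[-0.01,0.014,-0.009,3.7,-7.7,-3.8,60],[-0.012,0.013,-0.008,3.7,-7.7,-3.8,60],[-0.013,0.012,-0.007,3.7,-7.7,-3.8,60],[-0.015,0.01,-0.006,3.7,-7.7,-3.8,60],[-0.016,0.009,-0.005,3.7,-7.7,-3.8,60]]]'

```text
time_s: 11.12
tool_pos: [0.5972, -0.0906, 0.2935]
ee_rot: [-0.501, 0.757, -0.396, 0.138]
contact_force: [1.3, -0.7, -0.3]
opening: 0.0656
```

>>> apply_moves --series '[[[-0.017,0.008,-0.003,3.7,-7.7,-3.8,60],[-0.018,0.006,-0.001,3.7,-7.7,-3.8,60],[-0.018,0.005,0.001,3.7,-7.7,-3.8,60],[-0.018,0.004,0.004,3.7,-7.7,-3.8,60],[-0.018,0.003,0.006,3.7,-7.7,-3.8,60]]]'

```text
time_s: 11.75
tool_pos: [0.5123, -0.0411, 0.2818]
ee_rot: [-0.689, 0.723, -0.044, 0.017]
contact_force: [0.5, 0.4, 0.5]
opening: 0.0655
```

```bash
python3 log.py; python3 - <<'E'
from kin import *
W=np.array([.44,-.03,.2])
check(W,RK,6); goal(W,RK)
E
```

```text
11.75 [-0.184  0.312  1.767 -0.059  1.094 -0.069] [ 0.5123 -0.0411  0.2818]
[[ 0.995 -0.04   0.086]
 [-0.088 -0.046  0.995]
 [-0.036 -0.998 -0.049]]
[0.5 0.4 0.5] 0.06546226514184708
1 0.0 [-0.19  0.3   1.82 -0.06  1.04 -0.38]
2 0.0 [-0.19  0.3   1.87 -0.05  0.98 -0.7 ]
3 0.0 [-0.2   0.3   1.92 -0.04  0.93 -1.02]
4 0.0 [-0.2   0.3   1.96 -0.03  0.88 -1.35]
5 0.0 [-0.21  0.3   2.01 -0.02  0.83 -1.68]
6 0.0 [-0.22  0.3   2.05 -0.    0.79 -2.01]
t 11.75 dist mm 109.7 ang 107.7 rows 11
[-6.4  7.6  0.8] [ 0.  -9.8 -0.4]
[-6.2  7.6  1.9] [ 0.  -9.8 -0.4]
[-5.8  7.6  2.9] [ 0.  -9.8 -0.4]
[-5.3  7.5  3.9] [ 0.  -9.8 -0.4]
[-4.6  7.5  4.7] [ 0.  -9.8 -0.4]
[-3.8  7.5  5.4] [ 0.  -9.8 -0.4]
[-2.9  7.4  6. ] [ 0.  -9.8 -0.4]
[-1.9  7.4  6.4] [ 0.  -9.8 -0.4]
[-0.8  7.4  6.6] [ 0.  -9.8 -0.4]
[0.3 7.4 6.7] [ 0.  -9.8 -0.4]
[1.4 7.4 6.5] [ 0.  -9.8 -0.4]
```

>>> apply_moves --series '[[[-0.007,0.007,0.001,0,-10,0,60],[-0.006,0.007,0.002,0,-10,0,60],[-0.006,0.007,0.003,0,-10,-1,60],[-0.005,0.007,0.004,0,-10,-1,60],[-0.005,0.007,0.005,0,-10,-1,60]]]'

```text
time_s: 12.38
tool_pos: [0.4754, -0.0353, 0.2465]
ee_rot: [-0.643, 0.656, 0.28, -0.28]
contact_force: [-0.3, 0.9, 0.4]
opening: 0.0652
```

>>> apply_moves --series '[[[-0.004,0.007,0.005,0,-10,0,60],[-0.003,0.007,0.006,0,-10,0,60],[-0.002,0.007,0.006,0,-10,-1,60],[-0.001,0.007,0.007,0,-10,-1,60],[0,0.007,0.007,0,-10,-1,60]]]'

```text
time_s: 13.0
tool_pos: [0.4404, -0.0329, 0.2091]
ee_rot: [-0.467, 0.457, 0.547, -0.523]
contact_force: [0.2, 0.6, -0.9]
opening: 0.0656
```

```bash
python3 log.py; python3 - <<'E'
from kin import *
W=np.array([.44,-.03,.18])
goal(W,RK)
i=env.camera_info("wrist");p,d=env.camera("wrist")
np.savez("pics/w11.npz",p=p,T=i["cam_to_world"]);cv2.imwrite("pics/w11.png",p[:,:,::-1])
E
```

```text
13.0 [-0.245  0.287  2.043  0.052  0.809 -1.997] [ 0.4404 -0.0329  0.2091]
[[-0.146  0.012 -0.989]
 [ 0.989  0.036 -0.145]
 [ 0.034 -0.999 -0.017]]
[ 0.2  0.6 -0.9] 0.06563150484988649
t 13.0 dist mm 29.3 ang 4.8 rows 1
[ 2.  29.2  0.5] [ 1.  -4.3  1.9]
```

View pics/w11.png

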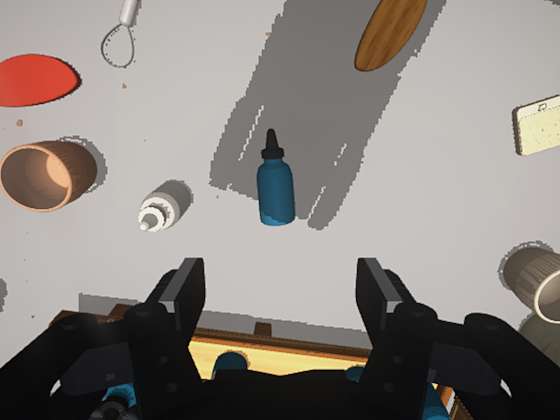

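The table bottle's body is at wrist (277,190) with its nozzle tip at (270,130), and the white look-alike is at (160,205). I'll refine the bottle's pose from this picture.

```bash
python3 - <<'E'
from kin import *
z=np.load("pics/w11.npz");p=z["p"];T=z["T"]
hsv=cv2.cvtColor(p,cv2.COLOR_RGB2HSV);b=cv2.inRange(hsv,(90,80,30),(115,255,255));b[:140]=0;b[240:]=0;b[:,:245]=0;b[:,310:]=0
ys,xs=np.nonzero(b)
P=plane("wrist",np.c_[xs,ys],.020,T)[:,:2];c=P.mean(0);w=np.linalg.svd(P-c,full_matrices=False)[2][0]
if w[0]<0:w=-w
t=(P-c)@w;s=(P-c)@[-w[1],w[0]]
print(c,w,np.percentile(t,[1,99]),np.percentile(s,[1,99]))
for k in np.arange(-.02,.03,.01):
    m=abs(t-k)<.002; print(k,s[m].min(),s[m].max())
print(plane("wrist",[(270,130)],.017,T), plane("wrist",[(278,224)],.005,T),plane("wrist",[(160,225)],0,T))
E
```

```text
[ 0.44939895 -0.02994829] [0.97559028 0.21959872] [-0.03086298  0.03025658] [-0.01563801  0.01573325]
-0.02 -0.01511753843820676 0.014887017924137
-0.01 -0.015989923146870085 0.016034372157536756
0.0 -0.016140721258428622 0.015488069756765066
0.009999999999999998 -0.01611476392001665 0.01579665339033717
0.02 -0.016088337481780957 0.01611080260628376
[[ 0.39438995 -0.04251258  0.017     ]] [[ 0.48472926 -0.02187968  0.005     ]] [[ 0.5033591  -0.13786807  0.        ]]
```

```bash
python3 - <<'E'
from kin import *
goal(np.array([.442,-.0317,.08]),RK)
E
```

```text
t 13.05 dist mm 128.3 ang 4.3 rows 3
[-1.3 42.8 -0.2] [ 0.3 -1.2  0.7]
[-0.8 42.8 -0.5] [ 0.3 -1.2  0.7]
[-0.3 42.8 -0.7] [ 0.3 -1.2  0.7]
```

>>> apply_moves --series '[[[-0.001,0.043,0,0.3,-1.2,0.8,60],[-0.001,0.043,0,0.3,-1.2,0.8,60],[0,0.04,-0.001,0.3,-1.2,0.8,60],[0,0,0,0,0,0,60]]]'

```text
time_s: 13.55
tool_pos: [0.4431, -0.0323, 0.0799]
ee_rot: [0.442, -0.449, -0.548, 0.551]
contact_force: [0.4, 0.8, 0.4]
opening: 0.0654
```

```bash
python3 - <<'E'
from kin import *
goal(np.array([.442,-.0317,.023]),RK,3)
E
```

```text
t 13.55 dist mm 56.9 ang 0.9 rows 3
[ 0.5 19.   0.4] [ 0.1 -0.2 -0.2]
[ 0.4 19.   0.3] [ 0.1 -0.2 -0.2]
[ 0.4 19.   0.3] [ 0.1 -0.2 -0.2]
```

>>> apply_moves --series '[[[0.001,0.019,0,0,0,0,60],[0,0.019,0,0,0,0,60],[0,0.016,0,0,0,0,60],[0,0,0,0,0,0,60]]]'

```text
time_s: 14.05
tool_pos: [0.4462, -0.0326, 0.03]
ee_rot: [0.443, -0.453, -0.547, 0.548]
contact_force: [0.2, -0.2, -1.1]
opening: 0.0656
```

```bash
python3 - <<'E'
from kin import *
goal(np.array([.442,-.0317,.023]),RK,1); print(tool()[0]['contact_force'])
E
```

```text
t 14.05 dist mm 8.2 ang 1.5 rows 1
[1.8 6.9 4. ] [ 0.5 -1.2 -0.7]
[ 0.21083852 -0.24551801 -1.13448762]
```

>>> apply_moves --series '[[[0.002,0.007,0.003,0.5,-1.2,-0.7,60],[0,0,0,0,0,0,255],[0,0,0,0,0,0,255],[0,0,0,0,0,0,255],[0,0,0,0,0,0,255]]]'

```text
time_s: 14.68
tool_pos: [0.4451, -0.0318, 0.0278]
ee_rot: [-0.441, 0.445, 0.552, -0.55]
contact_force: [0.2, -0.8, -1.9]
opening: 0.0313
```

```bash
python3 log.py
```

```text
14.675 [-0.219  0.64   2.179 -0.     0.317 -2.005] [ 0.4451 -0.0318  0.0278]
[[-0.214  0.006 -0.977]
 [ 0.977 -0.002 -0.214]
 [-0.003 -1.    -0.006]]
[ 0.2 -0.8 -1.9] 0.031292746963954864
```

>>> apply_moves --series '[[[0,-0.015,0,0,0,0,255],[0,-0.04,0,0,0,0,255],[0,-0.04,0,0,0,0,255],[0,-0.015,0,0,0,0,255]]]'

```text
time_s: 15.18
tool_pos: [0.4438, -0.0315, 0.1399]
ee_rot: [-0.443, 0.444, 0.551, -0.55]
contact_force: [0.6, 0.6, -2.1]
opening: 0.0313
```

```bash
python3 log.py; python3 - <<'E'
from kin import *
p,d=env.camera("side");cv2.imwrite("pics/s12.png",cv2.resize(p[140:260,230:390,::-1],None,fx=4,fy=4))
goal(np.array([.50,.05,.14]),RD);check(np.array([.50,.05,.14]),RD,4)
E
```

```text
15.175 [-2.190e-01  4.100e-01  2.107e+00 -1.000e-03  6.220e-01 -2.004e+00] [ 0.4438 -0.0315  0.1399]
[[-0.213  0.002 -0.977]
 [ 0.977 -0.001 -0.213]
 [-0.001 -1.    -0.002]]
[ 0.6  0.6 -2.1] 0.031275015866888
t 15.22 dist mm 98.8 ang 102.3 rows 11
[ 6.2  0.1 -6.5] [0.  9.3 0. ]
[ 7.1  0.1 -5.5] [0.  9.3 0. ]
[ 7.9  0.1 -4.2] [0.  9.3 0. ]
[ 8.5  0.1 -2.9] [0.  9.3 0. ]
[ 8.9  0.1 -1.5] [0.  9.3 0. ]
[ 9.   0.1 -0. ] [0.  9.3 0. ]
[8.9 0.1 1.4] [0.  9.3 0. ]
[8.5 0.1 2.8] [0.  9.3 0. ]
[8.  0.1 4.2] [0.  9.3 0. ]
[7.2 0.1 5.4] [0.  9.3 0. ]
[6.2 0.1 6.5] [0.  9.3 0. ]
1 0.0 [-0.17  0.42  2.08 -0.    0.64 -1.51]
2 0.0 [-0.12  0.44  2.04 -0.    0.66 -1.01]
3 0.0 [-0.07  0.46  2.01 -0.    0.68 -0.52]
4 0.0 [-0.03  0.47  1.97  0.    0.7  -0.03]
```

View pics/s12.png

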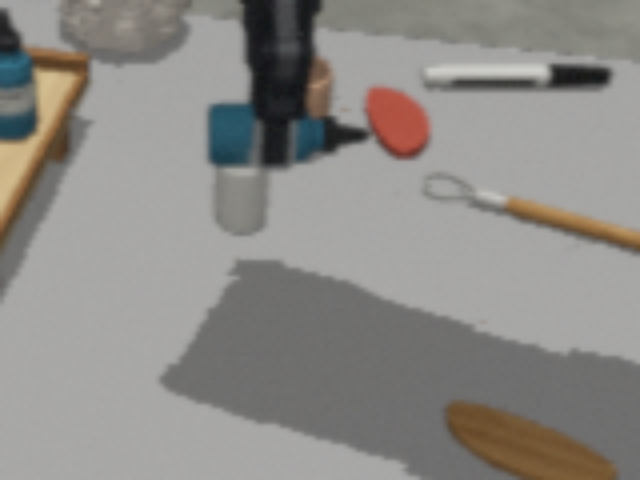

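>>> apply_moves --series '[[[0.007,0,-0.007,0,9.5,0,255],[0.008,0,-0.006,0,9.5,0,255],[0.008,0,-0.004,0,9.5,0,255],[0.009,0,-0.003,0,9.5,0,255],[0.009,0,-0.001,0,9.5,0,255]]]'

```text
time_s: 15.85
tool_pos: [0.4701, 0.0087, 0.1391]
ee_rot: [-0.632, 0.633, 0.317, -0.317]
contact_force: [-0.4, -0.2, -1.0]
opening: 0.0312
```

>>> apply_moves --series '[[[0.009,0,0,0,9.5,0,255],[0.009,0,0.001,0,9.5,0,255],[0.009,0,0.003,0,9.5,0,255],[0.008,0,0.004,0,9.5,0,255],[0.007,0,0.005,0,9.5,0,255]]]'

```text
time_s: 16.48
tool_pos: [0.4979, 0.0451, 0.1354]
ee_rot: [-0.706, 0.707, 0.024, -0.027]
contact_force: [0.1, -0.1, -1.1]
opening: 0.0311
```

```bash
python3 log.py; python3 - <<'E'
from kin import *
goal(np.array([.51,.05,.05]),RD)
E
```

```text
16.475 [-0.041  0.479  1.979 -0.002  0.688 -0.111] [0.4979 0.0451 0.1354]
[[ 0.997 -0.004 -0.071]
 [ 0.071 -0.001  0.997]
 [-0.004 -1.    -0.001]]
[ 0.1 -0.1 -1.1] 0.031128672460691842
t 16.48 dist mm 86.4 ang 4.1 rows 2
[ 6.4 42.7  2. ] [ 0.   2.  -0.1]
[ 6.2 42.7  2.2] [ 0.   2.  -0.1]
```

>>> apply_moves --series '[[[0.006,0.043,0.002,0,2,0,255],[0.006,0.036,0.002,0,2,0,255],[0,0.018,0,0,0,0,255],[0,0,0,0,0,0,255]]]'

```text
time_s: 16.98
tool_pos: [0.5093, 0.0503, 0.0335]
ee_rot: [-0.707, 0.707, -0.003, -0.001]
contact_force: [0.2, 0.4, -1.2]
opening: 0.0317
```

```bash
python3 log.py
```

```text
16.975 [-0.03   0.67   2.01  -0.003  0.468 -0.024] [0.5093 0.0503 0.0335]
[[ 1.    -0.006  0.003]
 [-0.003 -0.001  1.   ]
 [-0.006 -1.    -0.001]]
[ 0.2  0.4 -1.2] 0.0317318411144978
```

>>> apply_moves --series '[[[0,0.005,0,0,0,0,255],[0,0.001,0,0,0,0,255],[0,0,0,0,0,0,60],[0,0,0,0,0,0,60],[0,-0.04,0,0,0,0,60]]]'

```text
time_s: 17.6
tool_pos: [0.5093, 0.0502, 0.0681]
ee_rot: [-0.707, 0.707, -0.004, -0.001]
contact_force: [0.7, -0.0, 1.8]
opening: 0.0654
```

>>> apply_moves --series '[[[0,-0.05,0,0,0,0,60],[0,-0.05,0,0,0,0,60]]]'

```text
time_s: 17.85
tool_pos: [0.5094, 0.0503, 0.1707]
ee_rot: [-0.707, 0.707, -0.004, -0.002]
contact_force: [0.0, 0.2, -0.1]
opening: 0.0652
```

```bash
python3 log.py; python3 - <<'E'
from kin import *
i=env.camera_info("wrist");p,d=env.camera("wrist")
np.savez("pics/w13.npz",p=p,T=i["cam_to_world"]);cv2.imwrite("pics/w13.png",p[:,:,::-1])
z=np.load("pics/w13.npz");p=z["p"];T=z["T"]
hsv=cv2.cvtColor(p,cv2.COLOR_RGB2HSV);b=cv2.inRange(hsv,(90,80,30),(115,255,255))
n,l,s,c=cv2.connectedComponentsWithStats(b)
for k in range(1,n):
    if s[k,4]>300: print(s[k],c[k])
E
```

```text
17.85 [-0.03   0.439  1.917 -0.002  0.794 -0.025] [0.5094 0.0503 0.1707]
[[ 1.    -0.008  0.004]
 [-0.004 -0.001  1.   ]
 [-0.008 -1.    -0.001]]
[ 0.   0.2 -0.1] 0.06520903500602739
[ 437   33   85   65 3344] [474.93480861  67.2757177 ]
[ 426  142   82   59 1727] [470.68326578 168.71279676]
[ 262  163   41   77 2763] [281.87115454 202.07889975]
```

View pics/w13.png

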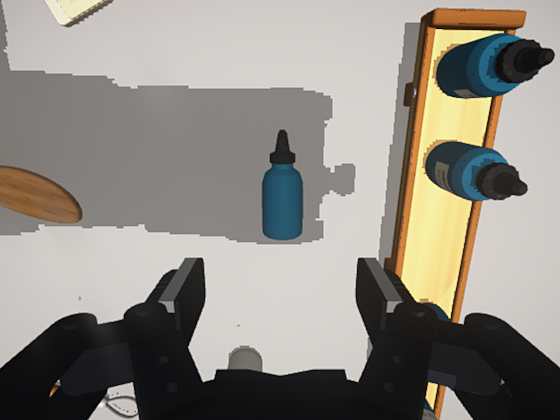

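The bottle is laid with its nozzle towards +y: body at wrist (282,202), nozzle tip at (282,131). I'm measuring it for the tilted regrasp.

```bash
cat >> kin.py <<'E'
RG=rot(X,-Y*np.cos(th)-ez*np.sin(th))
AG=-Y*np.cos(th)-ez*np.sin(th)
E
python3 - <<'E'
from kin import *
z=np.load("pics/w13.npz");p=z["p"];T=z["T"]
hsv=cv2.cvtColor(p,cv2.COLOR_RGB2HSV);b=cv2.inRange(hsv,(90,80,30),(115,255,255));b[:155]=0;b[245:]=0;b[:,:250]=0;b[:,315:]=0
ys,xs=np.nonzero(b)
P=plane("wrist",np.c_[xs,ys],.020,T)[:,:2];c=P.mean(0);w=np.linalg.svd(P-c,full_matrices=False)[2][0]
if w[1]<0:w=-w
t=(P-c)@w
print(c,w,np.percentile(t,[1,99])); print("nozzle",plane("wrist",[(282,131)],.017,T),"under",c+w*t.min())
W=np.array([.509,.055,.026])-AG*.09
goal(W+ez*.06,RG);check(W+ez*.06,RG,5)
print(ik(W+AG*.09,RG))
E
```

```text
[0.50978709 0.04505533] [-0.00180664  0.99999837] [-0.03093063  0.03066283]
nozzle [[0.50997892 0.10173148 0.017     ]] under [0.50984463 0.01320692]
t 17.9 dist mm 63.2 ang 37.9 rows 4
[-0.7  4.9 15. ] [-9.5 -0.  -0. ]
[-0.6  2.4 15.6] [-9.5 -0.  -0. ]
[-0.6 -0.3 15.8] [-9.5 -0.  -0. ]
[-0.6 -2.9 15.5] [-9.5 -0.  -0. ]
1 0.0 [ 0.05  0.45  1.9  -0.19  0.81  0.19]
2 0.0 [ 0.14  0.47  1.89 -0.35  0.85  0.38]
3 0.0 [ 0.21  0.51  1.88 -0.5   0.91  0.55]
4 0.0 [ 0.29  0.55  1.86 -0.62  1.    0.7 ]
5 0.0 [ 0.35  0.6   1.83 -0.71  1.09  0.81]
(np.float64(5.112847922816854e-10), array([ 0.25434711,  0.79743955,  1.93705544, -0.91942865,  0.84694639,
        1.03392876]))
```

>>> apply_moves --series '[[[0,0.004,0.018,-9.5,0,0,60],[0,0.002,0.018,-9.5,0,0,60],[0,0,0.018,-9.5,0,0,60],[0,-0.003,0.018,-9.5,0,0,60],[0,0,0,0,0,0,60]]]'

```text
time_s: 18.52
tool_pos: [0.5143, 0.1213, 0.1596]
ee_rot: [-0.429, 0.903, 0.002, 0.008]
contact_force: [0.3, -0.6, -0.0]
opening: 0.0653
```

```bash
cat >> kin.py <<'E'
PT=np.array([.5098,.059,.0255])
E
python3 - <<'E'
from kin import *
goal(PT-AG*.05,RG)
E
```

```text
t 18.52 dist mm 99.9 ang 1.5 rows 2
[-3.  46.6 17.6] [ 0.6 -0.4  0.3]
[-2.6 46.8 17.2] [ 0.6 -0.4  0.3]
```

>>> apply_moves --series '[[[-0.003,0.034,0.012,0.6,-0.4,0.3,60],[-0.003,0.034,0.012,0.6,-0.4,0.3,60],[0,0.026,0.01,0,0,0,60],[0,0,0,0,0,0,60]]]'

```text
time_s: 19.02
tool_pos: [0.5095, 0.0878, 0.0641]
ee_rot: [-0.444, 0.896, 0.0, 0.001]
contact_force: [0.9, 0.0, 0.7]
opening: 0.0654
```

```bash
python3 - <<'E'
from kin import *
goal(PT,RG,3)
E
```

```text
t 19.02 dist mm 48.2 ang 0.7 rows 3
[ 0.1 16.1  0.2] [-0.2 -0.   0. ]
[ 0.1 16.1  0.3] [-0.2 -0.   0. ]
[ 0.1 16.1  0.3] [-0.2 -0.   0. ]
```

>>> apply_moves --series '[[[0,0.016,0,0,0,0,60],[0,0.015,0,0,0,0,60],[0,0.013,0,0,0,0,60],[0,0,0,0,0,0,60]]]'

```text
time_s: 19.52
tool_pos: [0.5107, 0.0591, 0.0295]
ee_rot: [-0.445, 0.896, 0.0, 0.003]
contact_force: [-0.2, -0.5, 0.3]
opening: 0.0653
```

```bash
python3 - <<'E'
from kin import *
goal(PT,RG,1);o=tool()[0];print(o["contact_force"],o["tool_pos"])
p,d=env.camera("wrist");cv2.imwrite("pics/w14.png",p[:,:,::-1])
E
```

```text
t 19.52 dist mm 4.1 ang 0.9 rows 1
[-0.9  3.2  2.3] [-0.8 -0.3  0.2]
[-0.17161542 -0.5104014   0.27975887] [0.51066462 0.05913719 0.02946271]
```

View pics/w14.png

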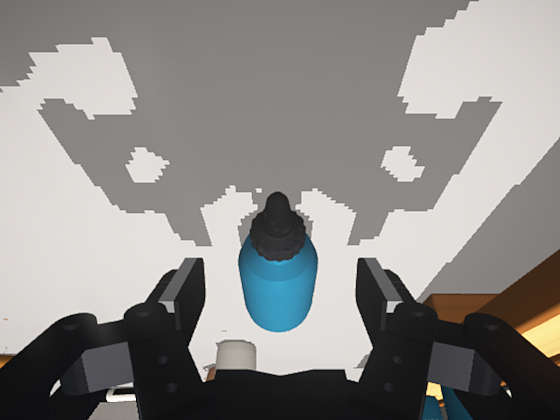

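The tool now leans over the nozzle with the bottle centred between the pads (wrist col 278). I lower a few mm and close.

>>> apply_moves --series '[[[-0.001,0.005,0.002,0,0,0,60],[0,0,0,0,0,0,255],[0,0,0,0,0,0,255],[0,0,0,0,0,0,255],[0,0,0,0,0,0,255]]]'

```text
time_s: 20.2
tool_pos: [0.5102, 0.0589, 0.025]
ee_rot: [-0.445, 0.896, 0.002, 0.003]
contact_force: [0.9, -0.5, -1.0]
opening: 0.0313
```

```bash
python3 log.py
```

```text
20.2 [ 0.256  0.796  1.936 -0.913  0.834  1.034] [0.5102 0.0589 0.025 ]
[[ 1.     0.006  0.004]
 [-0.    -0.604  0.797]
 [ 0.007 -0.797 -0.604]]
[ 0.9 -0.5 -1. ] 0.03130395653525479
```

>>> apply_moves --series '[[[0,-0.012,-0.009,0,0,0,255],[0,-0.035,-0.026,0,0,0,255],[0,-0.045,-0.034,0,0,0,255],[0,-0.045,-0.034,0,0,0,255]]]'

```text
time_s: 20.7
tool_pos: [0.5076, 0.0594, 0.2001]
ee_rot: [-0.445, 0.895, -0.0, -0.0]
contact_force: [0.6, -0.3, -0.7]
opening: 0.0315
```

```bash
python3 log.py; cat >> kin.py <<'E'
_Rg=R.from_matrix(np.linalg.qr(np.array([[1.,.006,.004],[0,-.604,.797],[.007,-.797,-.604]]))[0]*np.array([[1,1,1]]))
_M=np.array([[1.,.006,.004],[0,-.604,.797],[.007,-.797,-.604]]);_U,_,_V=np.linalg.svd(_M);_Rg=R.from_matrix(_U@_V)
RU=R.from_euler('z',90,degrees=True)*R.from_euler('x',90,degrees=True)   # bottle upright
RF2=R.from_euler('z',np.degrees(yaw),degrees=True)*RU*_Rg
E
python3 - <<'E'
from kin import *
print(RF2.as_matrix().round(3))
W=np.array([.56,.03,.26]); check(W,RF2,8); goal(W,RF2)
p,d=env.camera("side");cv2.imwrite("pics/s15.png",cv2.resize(p[110:290,150:390,::-1],None,fx=3,fy=3))
E
```

```text
20.7 [ 0.258  0.504  1.856 -0.716  1.096  0.698] [0.5076 0.0594 0.2001]
[[ 1.    -0.    -0.   ]
 [ 0.    -0.604  0.797]
 [-0.001 -0.797 -0.604]]
[ 0.6 -0.3 -0.7] 0.03146710366332633
[[ 0.037 -0.796 -0.604]
 [ 0.999  0.03   0.022]
 [ 0.    -0.604  0.797]]
1 0.0 [ 0.19  0.47  1.82 -0.55  1.07  0.32]
2 0.0 [ 0.12  0.47  1.77 -0.38  1.11 -0.05]
3 0.0 [ 0.06  0.48  1.7  -0.23  1.21 -0.39]
4 0.0 [ 0.01  0.51  1.62 -0.12  1.34 -0.68]
5 0.0 [-0.02  0.56  1.54 -0.05  1.51 -0.94]
6 0.0 [-0.05  0.62  1.45 -0.01  1.68 -1.16]
7 0.0 [-0.06  0.68  1.37 -0.    1.85 -1.38]
8 0.0 [-0.06  0.75  1.29 -0.02  2.02 -1.59]
t 20.7 dist mm 84.9 ang 118.8 rows 12
[ 4.4 -2.5 -5. ] [ 5.9 -7.9  1.1]
[ 3.6 -3.1 -5.2] [ 5.9 -7.9  1.1]
[ 2.8 -3.7 -5.3] [ 5.9 -7.9  1.1]
[ 2.  -4.3 -5.3] [ 5.9 -7.9  1.1]
[ 1.2 -4.8 -5. ] [ 5.9 -7.9  1.1]
[ 0.4 -5.4 -4.6] [ 5.9 -7.9  1.1]
[-0.3 -5.8 -4. ] [ 5.9 -7.9  1.1]
[-0.9 -6.2 -3.3] [ 5.9 -7.9  1.1]
[-1.4 -6.4 -2.5] [ 5.9 -7.9  1.1]
[-1.8 -6.6 -1.6] [ 5.9 -7.9  1.1]
[-2.1 -6.7 -0.7] [ 5.9 -7.9  1.1]
[-2.3 -6.7  0.3] [ 5.9 -7.9  1.1]
```

View pics/s15.png

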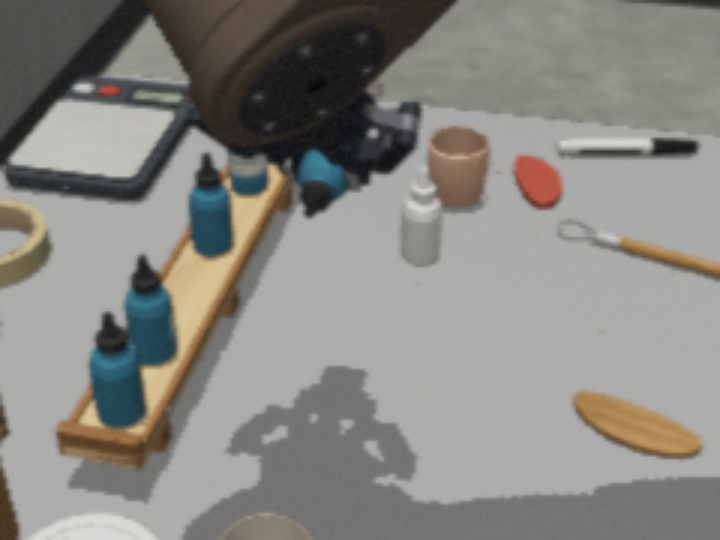

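>>> apply_moves --series '[[[0.004,-0.01,-0.012,5.9,-7.9,1.1,255],[0.004,-0.01,-0.012,5.9,-7.9,1.1,255],[0.003,-0.01,-0.01,5.9,-7.9,1.1,255],[0.002,-0.005,-0.006,5.9,-7.9,1.1,255],[0.001,-0.005,-0.005,5.9,-7.9,1.1,255]]]'

```text
time_s: 21.38
tool_pos: [0.5324, 0.0439, 0.2681]
ee_rot: [-0.632, 0.694, 0.119, -0.324]
contact_force: [0.0, -0.6, -1.2]
opening: 0.0312
```

>>> apply_moves --series '[[[0,-0.005,-0.005,5.9,-7.9,1.1,255],[0,-0.005,-0.004,5.9,-7.9,1.1,255],[-0.001,-0.006,-0.003,5.9,-7.9,1.1,255],[-0.001,-0.006,-0.002,5.9,-7.9,1.1,255],[-0.002,-0.006,-0.001,5.9,-7.9,1.1,255]]]'

```text
time_s: 22.0
tool_pos: [0.5518, 0.031, 0.2968]
ee_rot: [0.692, -0.356, -0.213, 0.59]
contact_force: [0.1, -0.7, -1.4]
opening: 0.0311
```

```bash
python3 log.py; python3 - <<'E'
from kin import *
W=rack(.008,.037,.22); goal(W,RF2)
E
```

```text
22.0 [-0.066  0.627  1.343  0.006  1.903 -1.373] [0.5518 0.031  0.2968]
[[ 0.212 -0.665 -0.716]
 [ 0.969  0.049  0.242]
 [-0.126 -0.745  0.655]]
[ 0.1 -0.7 -1.4] 0.03107016833851355
t 22.0 dist mm 113.9 ang 16.6 rows 3
[  4.6   0.5 -37.7] [ 3.6 -4.1  0.9]
[  1.8  -2.  -37.9] [ 3.6 -4.1  0.9]
[ -0.9  -4.3 -37.7] [ 3.6 -4.1  0.9]
```

>>> apply_moves --series '[[[0.004,0,-0.03,3.6,-4.1,0.9,255],[0.002,-0.002,-0.03,3.6,-4.1,0.9,255],[0,-0.004,-0.03,3.6,-4.1,0.9,255],[0,0,0,0,0,0,255]]]'

```text
time_s: 22.5
tool_pos: [0.6203, 0.0213, 0.2365]
ee_rot: [0.681, -0.224, -0.223, 0.66]
contact_force: [-0.3, 0.1, -1.4]
opening: 0.0314
```

```bash
python3 log.py; python3 - <<'E'
from kin import *
W=rack(.008,.037,.16); goal(W,RF2)
p,d=env.camera("side");cv2.imwrite("pics/s16.png",cv2.resize(p[60:290,100:390,::-1],None,fx=2.6,fy=2.6))
E
```

```text
22.5 [-0.064  0.862  1.111 -0.026  2.096 -1.612] [0.6203 0.0213 0.2365]
[[ 0.028 -0.8   -0.6  ]
 [ 1.     0.028  0.009]
 [ 0.009 -0.6    0.8  ]]
[-0.3  0.1 -1.4] 0.03138117219854178
t 22.5 dist mm 77.9 ang 0.8 rows 2
[ -2.3  17.2 -34.9] [-0.2  0.4 -0. ]
[ -2.1  17.3 -34.9] [-0.2  0.4 -0. ]
```

View pics/s16.png

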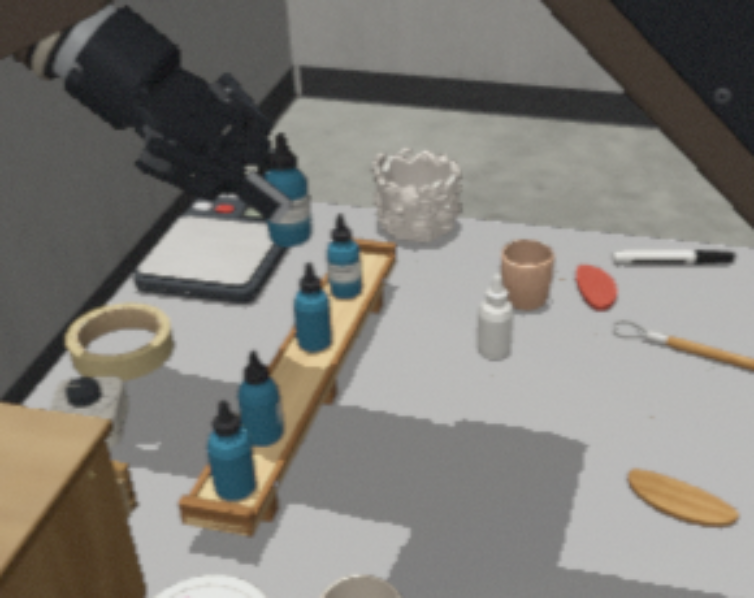

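The bottle is held upright above the gap. I'm descending.

>>> apply_moves --series '[[[-0.002,0.015,-0.03,0,0,0,255],[-0.002,0.015,-0.03,0,0,0,255],[0,0,0,0,0,0,255]]]'

```text
time_s: 22.92
tool_pos: [0.6317, 0.0179, 0.177]
ee_rot: [0.68, -0.229, -0.227, 0.658]
contact_force: [-0.0, -0.5, -1.1]
opening: 0.0313
```

```bash
python3 - <<'E'
from kin import *
o,p,r=tool();print((p-C)@np.c_[ex,ey,ez]);
b=p-ex*.008-ez*.0443; print("pred px",proj("side",[b,b+ez*.061,b+ez*.087]).round(1))
W=rack(.008,.037,.11); goal(W,RF2)
p,d=env.camera("side");cv2.imwrite("pics/s17.png",cv2.resize(p[100:240,160:300,::-1],None,fx=4,fy=4))
E
```

```text
[0.00510268 0.03790177 0.17701572]
pred px [[208.8 175. ]
 [205.8 149.8]
 [204.4 138.3]]
t 22.93 dist mm 67.1 ang 0.7 rows 2
[ -0.7  19.3 -27.4] [ 0.2  0.3 -0. ]
[ -0.6  19.2 -27.5] [ 0.2  0.3 -0. ]
```

View pics/s17.png

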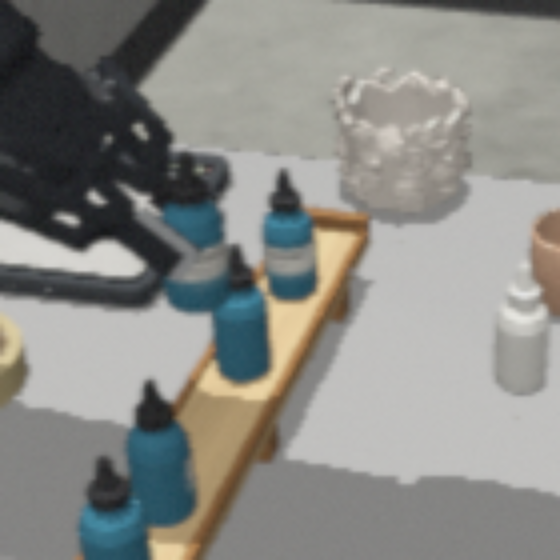

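>>> apply_moves --series '[[[-0.001,0.015,-0.022,0,0,0,255],[0,0.014,-0.021,0,0,0,255],[0,0.009,-0.012,0,0,0,255],[0,0,0,0,0,0,255]]]'

```text
time_s: 23.48
tool_pos: [0.636, 0.0176, 0.1109]
ee_rot: [0.68, -0.231, -0.229, 0.657]
contact_force: [0.1, 0.3, -1.6]
opening: 0.0315
```

```bash
python3 - <<'E'
from kin import *
o,p,r=tool();print((p-C)@np.c_[ex,ey,ez]);
W=rack(.008,.036,.087); goal(W,RF2,3)
i=env.camera_info("wrist");p,d=env.camera("wrist");cv2.imwrite("pics/w18.png",p[:,:,::-1])
p,d=env.camera("side");cv2.imwrite("pics/s18.png",cv2.resize(p[100:240,160:300,::-1],None,fx=4,fy=4))
E
```

```text
[0.00940651 0.03771385 0.11091923]
t 23.48 dist mm 24.0 ang 1.0 rows 3
[-0.6  5.3 -6. ] [ 0.3  0.2 -0. ]
[-0.6  5.2 -6. ] [ 0.3  0.2 -0. ]
[-0.6  5.2 -6. ] [ 0.3  0.2 -0. ]
```

View pics/s18.png

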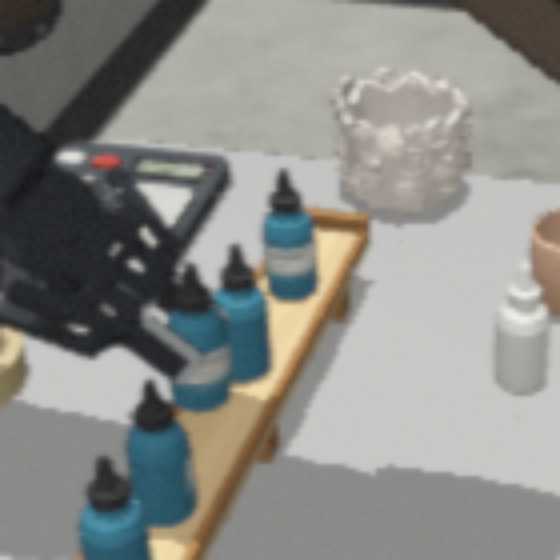

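View pics/w18.png

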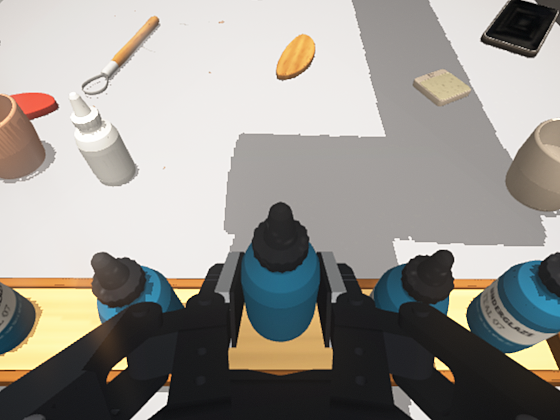

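>>> apply_moves --series '[[[-0.001,0.006,-0.006,0,0,0,255],[0,0.006,-0.006,0,0,0,255],[0,0.004,-0.004,0,0,0,255],[0,0,0,0,0,0,255]]]'

```text
time_s: 24.08
tool_pos: [0.6338, 0.0167, 0.0894]
ee_rot: [0.679, -0.232, -0.23, 0.657]
contact_force: [-0.5, 0.4, -1.3]
opening: 0.0315
```

```bash
python3 - <<'E'
from kin import *
o,p,r=tool();print((p-C)@np.c_[ex,ey,ez],o["contact_force"]);
W=rack(.008,.036,.086); goal(W,RF2,1)
E
```

```text
[0.00722378 0.03676845 0.08943168] [-0.45322465  0.35490874 -1.25120813]
t 24.07 dist mm 3.6 ang 1.2 rows 1
[-0.8  1.5 -3.2] [ 1.   0.5 -0. ]
```

>>> apply_moves --series '[[[0,0.0015,-0.0025,1,0.5,0,255],[0,0.0015,-0.002,0,0,0,255],[0,0.0015,-0.002,0,0,0,255]]]'

```text
time_s: 24.45
tool_pos: [0.6345, 0.0167, 0.0818]
ee_rot: [0.682, -0.229, -0.221, 0.658]
contact_force: [5.2, -0.4, 18.5]
opening: 0.0318
```

```bash
python3 - <<'E'
from kin import *
o,p,r=tool();print((p-C)@np.c_[ex,ey,ez],o["contact_force"]);
W=rack(.008,.036,.085); goal(W,RF2,1)
E
```

```text
[0.00790476 0.0367981  0.081813  ] [ 5.18925786 -0.40171824 18.46754744]
t 24.45 dist mm 3.3 ang 0.1 rows 1
[-0.8 -2.   2.5] [-0. -0. -0.]
```

Contact with the lane floor at 18 N. I release and retract the same way.

>>> apply_moves --series '[[[0,0,0.001,0,0,0,255],[0,0,0,0,0,0,120],[0,0,0,0,0,0,120],[0,-0.02,0,0,0,0,120],[0,-0.04,0,0,0,0,120]]]'

```text
time_s: 25.08
tool_pos: [0.6812, 0.0151, 0.1189]
ee_rot: [0.683, -0.228, -0.22, 0.659]
contact_force: [0.4, 0.1, 0.9]
opening: 0.0454
```

```bash
python3 - <<'E'
from kin import *
o,p,r=tool();print((p-C)@np.c_[ex,ey,ez],o["contact_force"],o["opening"]);
p,d=env.camera("side");cv2.imwrite("pics/s19.png",cv2.resize(p[100:240,160:300,::-1],None,fx=4,fy=4))
E
```

```text
[0.05466573 0.0365912  0.11886983] [0.44967652 0.10550647 0.87933005] 0.045405407235770544
```

View pics/s19.png

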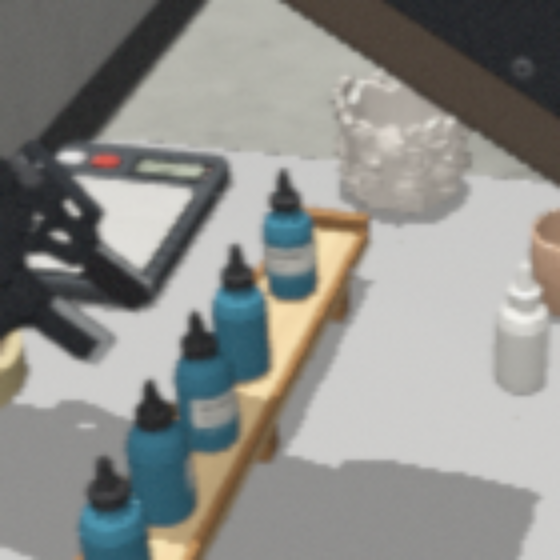

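>>> apply_moves --series '[[[0,-0.035,0.045,0,0,0,120],[0,-0.035,0.045,0,0,0,120],[0,-0.035,0.045,0,0,0,120],[0,0,0,0,0,0,120]]]'

```text
time_s: 25.62
tool_pos: [0.687, 0.0148, 0.2985]
ee_rot: [0.682, -0.23, -0.222, 0.658]
contact_force: [-0.3, 1.5, -0.5]
opening: 0.0454
```

```bash
python3 - <<'E'
from kin import *
M=np.c_[ex,ey,ez]
s0=np.load("pics/side0.npz")["p"];s,d=env.camera("side")
t,dt=env.camera("top")
def blobs(p,y0,y1,x0,x1):
    hsv=cv2.cvtColor(p,cv2.COLOR_RGB2HSV);b=cv2.inRange(hsv,(90,80,30),(115,255,255))
    m=np.zeros_like(b);m[y0:y1,x0:x1]=b[y0:y1,x0:x1]
    n,l,st,c=cv2.connectedComponentsWithStats(m)
    return [(st[k,:4].tolist(),c[k].round(1).tolist()) for k in range(1,n) if st[k,4]>25]
for n,p in (("side0",s0),("side",s)): print(n,*blobs(p,130,260,170,330),sep="\n")
print("top",*blobs(t,130,260,200,390),sep="\n")
# expected body-centre pixels (z=.07) for placed bottles
print(proj("side",[rack(0,.0367,.07),rack(0,-.12,.07),rack(0,.0367,.040),rack(0,-.12,.04)]).round(1))
# side diff of bystander regions
df=np.abs(s.astype(int)-s0).max(2)>60; print("cup side diff",df[150:185,290:318].sum(),"cupbig",df[280:330,215:262].sum(),"tile",df[290:325,305:345].sum())
cv2.imwrite("pics/s20.png",cv2.resize(s[120:270,160:340,::-1],None,fx=4,fy=4)); cv2.imwrite("pics/t20.png",t[:,:,::-1])
E
```

```text
side0
([214, 161, 24, 34], [223.9, 178.4])
([180, 205, 28, 47], [193.7, 228.8])
([281, 207, 27, 14], [292.8, 213.0])
side
([226, 152, 12, 10], [231.4, 156.8])
([228, 168, 10, 6], [232.6, 170.9])
([180, 171, 47, 81], [202.5, 213.1])
top
([335, 149, 13, 14], [340.4, 156.3])
[[210.5 198.2]
 [232.4 161.5]
 [211.8 208.8]
 [233.1 171.5]]
cup side diff 0 cupbig 0 tile 0
```

View pics/s20.png

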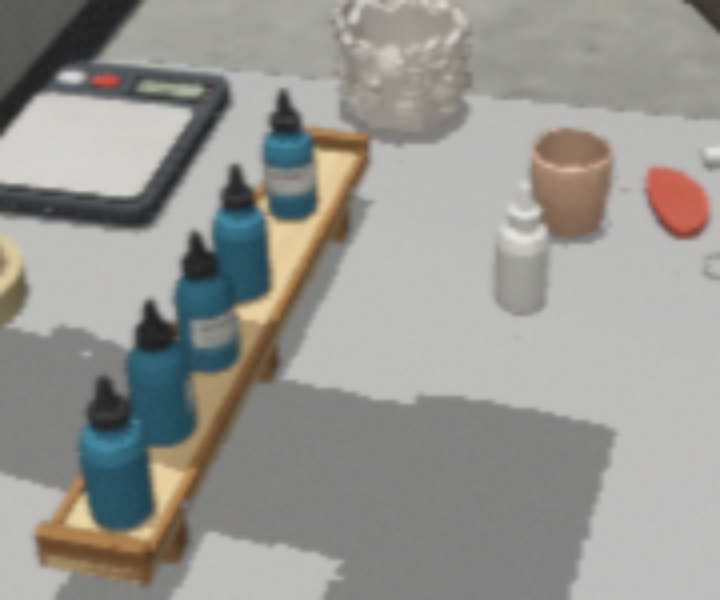

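View pics/t20.png

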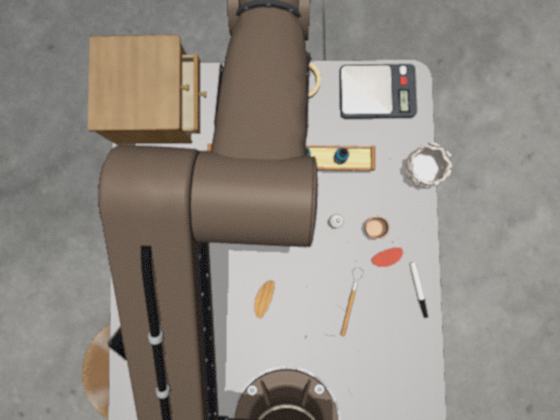

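```bash
python3 -c "
from plant import env
print(env.close_job(), env.observe()['time_s'])"
```

```text
the job is handed in; nothing more can be done
the job is handed in; nothing more can be done
```

Both toppled bottles now stand nozzle-up in the lane, and the job was handed in at about 26 s of the 64 s allowed. `close_job` reports no verdict.

- **Lane bottle:** I gripped it with the tool tilted, turned it upright in the air and set it in the end place at about rack y -120 mm. The first grip caught it above its axis, so I opened, went deeper and closed again before lifting.
- **Table bottle:** it lay too close to the robot to be uprighted in one grasp. I re-laid it with its nozzle towards +y, regrasped it tilted and set it in the gap at about rack y +37 mm.

**Last checks:**
- **Placed bottles:** the side view shows all five bottles upright. The bases of the two I placed match the expected lane-floor positions to about a pixel.
- **Standing bottles, cups and tile:** the three standing bottles' bases are within about 1 px of the start picture. The cup and tile regions show no change.
- **Arm:** it hovers clear at z 0.30 m and touches nothing.
- **Not confirmed:** in the last top view the arm hid the rack except the end place, so the gap bottle rests on the side view and the measured tool pose alone.

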